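# Snap the battery pack into the pick terminal and start it up

## Robot

A 6-joint arm with a two-finger parallel gripper is mounted at the origin on the work surface. World frame = base frame: x ahead of the robot, y to its left, z up, the work surface at z = 0. Lengths are in mm, angles in rad, forces in N, time in s.
With the tool pointing down it reaches from about 275 to 1000 mm from the base axis. Payload 8.4 kg.
Tool frame: the origin (TCP) lies at the very end of the fingers, on their centre line; the grasp point (between the pads) lies 19 mm behind it; x points along the fingers, y is the direction in which the jaws open and shut, and the axes are right-handed (so a half turn about x gives the same grasp; the last joint's range is limited). The gripper opens to 85 mm and grips with 20 to 120 N. Pads are 22 mm wide; open, the fingers measure 114 mm over their backs; the gripper's body (76 mm by 85 mm) begins 54 mm behind the grasp point. The pads swing forward as they close: fully open they stand 13 mm farther back than shut.
Start: joints at [1.295, 0.353, 1.633, -0, 1.155, -0.002], TCP at [168.993, 601.722, 231.281] pointing down, gripper open.
Joint ranges: [-2.63, 2.63], [-0.92, 2.1], [0.06, 2.66], [-1.3, 4.44], [0, 2.69], [-3.02, 3.02]. Speed limits (rad/s): [2.22, 2.22, 2.79, 3.14, 3.14, 3.14].

## Interface

Orientations are given as [roll, pitch, yaw] about the fixed x, y, z axes, in that order (R = Rz(yaw) Ry(pitch) Rx(roll)).
In Python, from rig import r, grab_frame, camera_params, sign_off gives the robot as it stands.
- The arm moves only by the tool drive_tool, never from a script. Its argument "rows" is one flat list of numbers, 7 for each row, row after row: the shift along the tool's x, y, z in mm, then the turn, a rotation vector about the tool's x, y, z in degrees, then the opening in per cent of the stroke, from 0 (shut) to 100 (fully open). In form: [x, y, z, rx, ry, rz, fingers, x, y, z, rx, ry, rz, fingers, ...]. A call has 1 to 10 rows; each row is the pose to reach, as a shift and turn from the pose measured when the call began, along the tool's axes at that moment; what a row does not reach only later rows make up. A row lasts 1/8 s, in which the tool goes at most 62.5 mm and 10.7 degrees, less where a joint would pass 70% of its speed; a pose out of reach is approached as far as the arm can. A call with a gripper value outside its range is refused whole. The fingers move at their own pace and stop on an object; "newtons" is the grip in N (left out, the last holds). Time passes only in rows, so rows that repeat a pose let the fingers close. It gives the time, the measured TCP pose, the force and the opening at its end, in the units of the state.
- r.sense(): the state, without advancing time (a new reading comes with each control period).
- grab_frame(name): name is "scene" or "top" or "wrist"; returns the picture (480x640x3 uint8, red, green, blue); there is no depth.
- camera_params(name): a dict with "vertical_fov" (degrees; the focal length in pixels is half the picture's height over the tangent of half this angle, whatever the lens; pixels are square), "cx", "cy" (the principal point, pixels), "pose" (4x4, takes a point from camera to world coordinates); the wrist camera has in their place "tool_from_camera" (4x4, takes a point from camera to tool coordinates, whose origin is the TCP and whose axes are the tool frame's). Camera axes: x right, y down, z forward; pixel columns grow to the right and rows downward; lengths in mm; the calibration is good to about 2 mm. The wrist camera is an equidistant fisheye: a pixel r from the principal point sees the ray r / f radians off the axis. A picture is of the moment at which its call begins: read the wrist's pose just before it. camera_params takes no time and is no camera call.
- sign_off(): hands the job in, once; it reports no verdict.
The state is a dict: "clock": time; "qpos": joint angles; "qvel": joint speeds; "joint_efforts": joint torques, N m; "eef_pos": TCP position; "tcp_rot": TCP orientation; "contact_force": force on the tool from outside, world axes, zero at the start; "wrist_torque": the same for the moment, N m; "opening": opening from 0.0 (shut) to 1.0 (fully open).
Only numpy, scipy, OpenCV 4.12 (cv2) and the standard library are available. Lean on these libraries where they do the work, as an engineer would, in place of code of your own. Each camera call takes 0.05 s, during which the arm holds its last target.

## Task

Get the picking terminal running: take the battery pack out of the dark tote and press it squarely into the sloping bay until it snaps fully home between the two steel spring clips. Only then press the green key, then the yellow key, then the blue key, one at a time, each right down and let up again. Leave the pack home in its clips, and do not shift or tip the tall carton, the carton of spares or the roll of tape.

Things in the scene. Friction and masses are not known exactly. Their poses are not given: they have to be found in the camera images.
- pack: loose battery pack, rib up in the tote, 110 to 210 g, ends alike: white block, orange ends, 30 mm (x) by 106 (y), 24 tall; on it a black grip rib 16 (x) by 60 (y), 26 tall, with 7 mm shoulders beside it. Ends chamfered: 46 mm from the middle at the bottom, 53 at 15 to 18 up, 47 at 24. Origin: centre of the underside; z up.
- bay: fixed bay on the sloping face. Origin: where the middle of the pack's underside lies when home, on black rests 6 mm off the face; z squarely out of the face (30 degrees from vertical, leaning to the robot's right), x uphill, y along the home pack (either way round). Push in along -z with 12 to 21 N; the clips draw it in over the last 2 mm. Black cheeks 2 mm clear of its sides, tops flared, 18 mm high
- clip_left (a joint): the left spring clip's swing, rad: 0 at rest, growing as it is spread outwards (to 0.4), 0.02 to 0.05 with the pack home. A 20 mm wide bent steel strip at the bay's +y end; its round nose (radius 4 mm) is centred at +y 52.5 mm, z 23 mm of the bay's frame at rest and flares outwards above, to z 39 mm. 2 N at the nose starts it, 4.5 N as the pack's end passes
- clip_right (a joint): the right spring clip's swing, rad: 0 at rest, growing as it is spread outwards (to 0.4), 0.02 to 0.05 with the pack home. A 20 mm wide bent steel strip at the bay's -y end; its round nose (radius 4 mm) is centred at -y 52.5 mm, z 23 mm of the bay's frame at rest and flares outwards above, to z 39 mm. 2 N at the nose starts it, 4.5 N as the pack's end passes
- terminal: dark grey wedge housing, fixed, 200 mm wide (y), about 150 mm deep (x), 113 mm tall at the back; its face rises at 30 degrees away from its front (-x), which looks to the robot's right (-y) turned up to 13 degrees towards and 30 degrees away from the robot. Origin: at table height, 95 mm below and 20 mm in front of the bay's origin. It and the tote may change sides
- key_green_top (a point): centre of the top of the round green key: 26 mm across, its top 18 mm off the sloping face, in a black collar 42 mm across, 12 mm tall; its z axis is the key's outward direction, square to the face like the bay's z. The three keys stand 58 mm apart in a row 72 mm downhill of the bay's middle; which colour is where varies
- key_yellow_top (a point): centre of the top of the round yellow key: 26 mm across, its top 18 mm off the sloping face, in a black collar 42 mm across, 12 mm tall; its z axis is the key's outward direction, square to the face like the bay's z. The three keys stand 58 mm apart in a row 72 mm downhill of the bay's middle; which colour is where varies
- key_blue_top (a point): centre of the top of the round blue key: 26 mm across, its top 18 mm off the sloping face, in a black collar 42 mm across, 12 mm tall; its z axis is the key's outward direction, square to the face like the bay's z. The three keys stand 58 mm apart in a row 72 mm downhill of the bay's middle; which colour is where varies
- key_green (a joint): the green key's push, in m: 0 is up, 0.006 fully down; spring return, 1.5 N to start it moving and 5 N fully down; it counts as pressed beyond 0.004. It moves straight into the sloping face
- key_yellow (a joint): the yellow key's push, in m: 0 is up, 0.006 fully down; spring return, 1.5 N to start it moving and 5 N fully down; it counts as pressed beyond 0.004. It moves straight into the sloping face
- key_blue (a joint): the blue key's push, in m: 0 is up, 0.006 fully down; spring return, 1.5 N to start it moving and 5 N fully down; it counts as pressed beyond 0.004. It moves straight into the sloping face
- tote: dark open-topped tote, fixed, 220 mm (x) by 270 mm (y), 65 mm tall, walls and floor 5 mm thick. Origin: centre of its underside
- spares: bystander: small white carton, 60 x 45 x 40 mm, 120 g, loose, in the +y end of the tote beside the pack's end. Origin: centre of its underside
- carton: bystander: tall brown carton, 60 x 60 x 150 mm, 450 g, loose, standing between the tote and the terminal. Origin: centre of its underside
- tape: bystander: roll of packing tape lying flat, 100 mm across, 48 mm tall, 200 g, loose, beside the terminal on the side away from the robot. Origin: centre of its underside
Not all that is in view belongs to the job. Leave any red or turquoise look-alike of the pack alone.

How it is judged:
By the outcome, as a careful person would: the job done as asked, in the order asked, and still so for the second after the job is handed in, with the robot touching nothing.
It also fails if it takes over 58 s, if anything falls off the work surface, if the arm or the gripper's body presses on something with over 40 N, if the wrist force passes 120 N, or if a joint passes its speed limit or range.

## Working session

There is one attempt and no reset: what is moved stays moved. The work goes in short steps, Python scripts to look and compute and a tool call to move; the robot and the scene stay as the last step left them, time stands still between calls to the robot, and variables do not carry over. Pictures are saved under pics/ and viewed, and the job is handed in when it is done.

Besides the shell and the picture viewer there is one more tool, called after "Call:" as a command line: name --argument value ..., lists and objects as JSON in quotes. drive_tool: Moves the arm, as the interface text tells. Its arguments: {"type":"object","properties":{"rows":{"type":"array","items":{"type":"number"}},"newtons":{"type":"number"}},"required":["rows"]}

```bash
ls; mkdir -p pics; python3 - <<'E'
from rig import r, grab_frame, camera_params
import cv2
print(r.sense())
for n in ["scene","top","wrist"]:
    p=camera_params(n); print(n,p)
    cv2.imwrite(f"pics/{n}0.png",cv2.cvtColor(grab_frame(n),cv2.COLOR_RGB2BGR))
E
```

```text
pics
{'clock': 0.0, 'qpos': array([ 1.29463047e+00,  3.53662053e-01,  1.63415674e+00, -1.62621804e-05,
        1.15522316e+00, -2.42635543e-03]), 'qvel': array([ 3.82962421e-04, -4.47194360e-05,  9.45598638e-04, -4.78995512e-04,
       -2.65740864e-03,  5.04339055e-04]), 'joint_efforts': array([ 1.75484147e-03, -6.05262995e+01, -3.42069590e+01,  1.82423187e-04,
        9.42392478e-03, -1.50120309e-05]), 'eef_pos': array([168.84333339, 601.24375564, 230.54334096]), 'tcp_rot': array([-1.5629639 ,  1.56934696, -1.83669683]), 'contact_force': array([-0.38422651,  0.37948381, -0.55270246]), 'wrist_torque': array([-0.01294653,  0.0749586 ,  0.02592076]), 'opening': 0.9955384016277458}
scene {'vertical_fov': 44.98729050612133, 'cx': 321.695619689108, 'cy': 239.23505469876574, 'pose': array([[ 6.46692941e-01,  4.33846545e-01, -6.27347922e-01,
         1.18112814e+03],
       [ 7.62613082e-01, -3.52159096e-01,  5.42591244e-01,
        -5.20670335e+02],
       [ 1.44750591e-02, -8.29313660e-01, -5.58595852e-01,
         6.58632357e+02],
       [ 0.00000000e+00,  0.00000000e+00,  0.00000000e+00
[... 225 characters left out ...]
.99707692e-01,  1.60801337e-02,  1.80543618e-02,
         9.98775109e+00],
       [-2.06134917e-02, -1.76679129e-01, -9.84052625e-01,
         1.00820643e+03],
       [ 0.00000000e+00,  0.00000000e+00,  0.00000000e+00,
         1.00000000e+00]])}
wrist {'vertical_fov': 65.70646984690485, 'cx': 315.715022898043, 'cy': 237.88177202208195, 'tool_from_camera': array([[ 1.99020679e-04, -3.10179455e-01,  9.50678003e-01,
        -1.42025373e+02],
       [ 9.99999818e-01, -4.80518627e-04, -3.66125699e-04,
         3.14197577e-01],
       [ 5.70383159e-04,  9.50677903e-01,  3.10179302e-01,
        -7.86889106e+01],
       [ 0.00000000e+00,  0.00000000e+00,  0.00000000e+00,
         1.00000000e+00]])}
```

View pics/scene0.png

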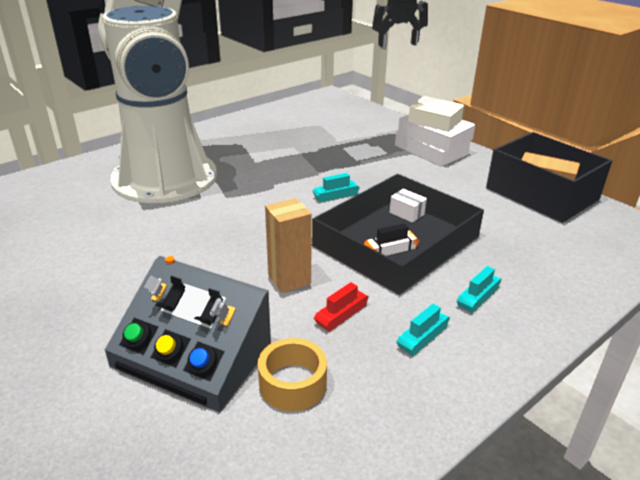

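View pics/top0.png

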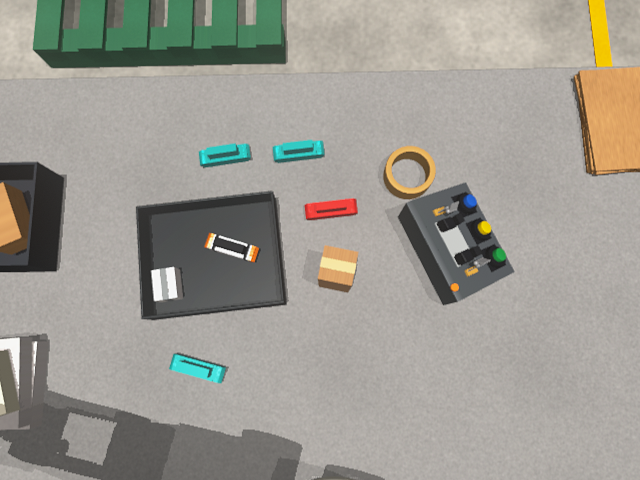

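View pics/wrist0.png

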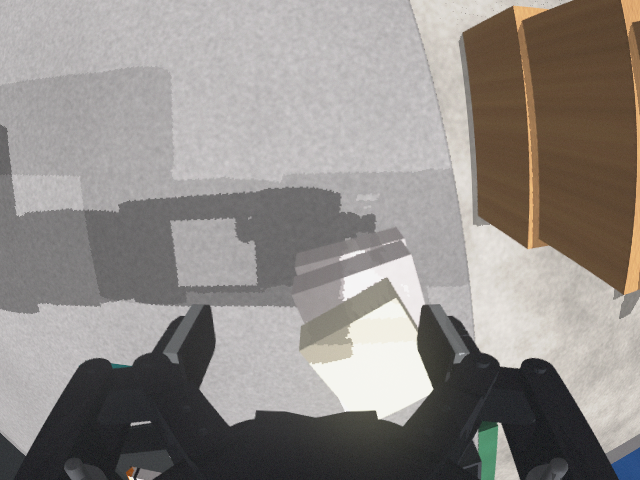

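Candidates in the top view are the white/orange pack with a black rib in the tote at (232,247), a red look-alike at (331,209), and turquoise ones at (225,155), (298,150) and (198,367). The spares carton is at (167,284). By the description I choose (232,247), and I'll check it in a close crop.

```bash
cat > h.py <<'E'
import numpy as np, cv2
from scipy.spatial.transform import Rotation as Ro
from rig import r, grab_frame, camera_params
def K(p): return 240/np.tan(np.radians(p['vertical_fov']/2))
def ray(n,u,v,T=None):
    p=camera_params(n); f=K(p); x=(u-p['cx']);y=(v-p['cy'])
    if n=='wrist':
        rr=np.hypot(x,y);th=rr/f; d=np.array([np.sin(th)*x/max(rr,1e-9),np.sin(th)*y/max(rr,1e-9),np.cos(th)])
        P=T@p['tool_from_camera']
    else:
        d=np.array([x/f,y/f,1.]);P=p['pose']
    return P[:3,3],P[:3,:3]@d/np.linalg.norm(d)
def onz(n,u,v,z,T=None):
    o,d=ray(n,u,v,T); return o+d*(z-o[2])/d[2]
def onplane(n,u,v,p0,nn,T=None):
    o,d=ray(n,u,v,T); return o+d*(np.dot(p0-o,nn)/np.dot(d,nn))
def tri(*rs):
    A=0;b=0
    for o,d in rs:
        M=np.eye(3)-np.outer(d,d);A=A+M;b=b+M@o
    return np.linalg.solve(A,b)
def proj(n,X,T=None):
    p=camera_params(n);f=K(p);P=p['pose'] if n!='wrist' else T@p['tool_from_camera']
    c=P[:3,:3].T@(np.asarray(X)-P[:3,3])
    if n=='wrist':
        th=np.arctan2(np.hypot(c[0],c[1]),c[2]);k=th/max(np.hypot(c[0],c[1]),1e-9)*f
        return np.array([p['cx']+k*c[0],p['cy']+k*c[1]])
    return np.array([p['cx']+f*c[0]/c[2],p['cy']+f*c[1]/c[2]])
def toolT(s=None):
    s=s or r.sense();T=np.eye(4);T[:3,:3]=Ro.from_euler('xyz',s['tcp_rot']).as_matrix();T[:3,3]=s['eef_pos'];return T
def save(n,img,crop=None,k=1):
    if crop: x0,y0,x1,y1=crop; img=img[y0:y1,x0:x1]
    if k!=1: img=cv2.resize(img,None,fx=k,fy=k,interpolation=cv2.INTER_CUBIC)
    cv2.imwrite(f'pics/{n}.png',cv2.cvtColor(img,cv2.COLOR_RGB2BGR))
def rd(n): return cv2.cvtColor(cv2.imread(f'pics/{n}.png'),cv2.COLOR_BGR2RGB)
def blobs(img,lo,hi,box=None,amin=5):
    h=cv2.cvtColor(img,cv2.COLOR_RGB2HSV);m=cv2.inRange(h,lo,hi)
    if box: q=np.zeros_like(m);q[box[1]:box[3],box[0]:box[2]]=1;m=m*q
    n,l,s,c=cv2.connectedComponentsWithStats(m)
    return [(s[i,4],c[i].round(1),s[i,:4]) for i in range(1,n) if s[i,4]>=amin]
E
python3 - <<'E'
from h import *
t=rd('top0');s=rd('scene0')
save('c_pack',t,(190,210,290,290),7); save('c_term_t',t,(390,170,530,310),4); save('c_term_s',s,(95,245,285,415),4); save('c_pack_s',s,(300,170,490,290),4)
for b in blobs(t,(5,150,150),(18,255,255),(190,220,280,280)): print('topO',b)
for b in blobs(s,(5,150,150),(18,255,255),(350,220,430,260)): print('scO',b)
for nm,lo,hi in [('g',(50,120,60),(75,255,255)),('y',(22,150,120),(33,255,255)),('b',(100,150,100),(125,255,255))]:
    for b in blobs(t,lo,hi,(400,170,530,310),20): print('top',nm,b)
    for b in blobs(s,lo,hi,(95,300,285,400),20): print('sc',nm,b)
E
```

```text
topO (np.int32(36), array([207.5, 239.4]), array([204, 233,   8,  15], dtype=int32))
topO (np.int32(78), array([254. , 253.1]), array([250, 246,   9,  16], dtype=int32))
scO (np.int32(5), array([412.2, 232.8]), array([411, 232,   3,   3], dtype=int32))
scO (np.int32(22), array([415.8, 241.2]), array([414, 239,   5,   6], dtype=int32))
scO (np.int32(38), array([367.8, 244.5]), array([364, 240,  10,  10], dtype=int32))
top g (np.int32(142), array([498.8, 254.7]), array([493, 248,  13,  14], dtype=int32))
sc g (np.int32(285), array([133., 332.]), array([124, 323,  19,  19], dtype=int32))
top y (np.int32(139), array([484.1, 227.5]), array([478, 221,  13,  14], dtype=int32))
sc y (np.int32(59), array([229.2, 314.4]), array([225, 307,   9,  17], dtype=int32))
sc y (np.int32(290), array([165. , 344.1]), array([156, 335,  19,  19], dtype=int32))
sc y (np.int32(162), array([267.4, 363.4]), array([259, 340,  26,  45], dtype=int32))
top b (np.int32(132), array([469.4, 200.9]), array([463, 194,  14,  14], dtype=int32))
sc b (np.int32(310), array([198.7, 357.1]), array([189, 348,  20,  20], dtype=int32))
```

View pics/c_pack.png

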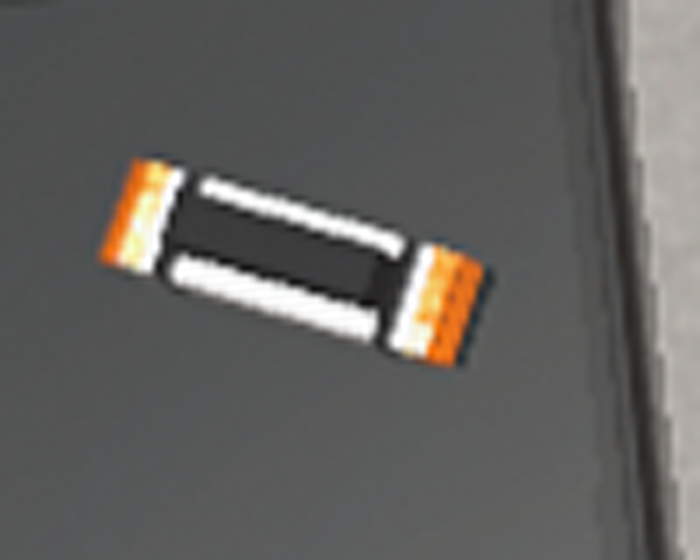

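View pics/c_term_t.png

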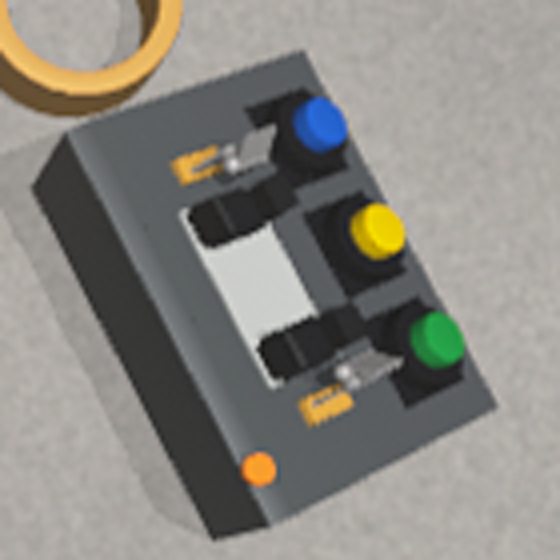

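View pics/c_term_s.png

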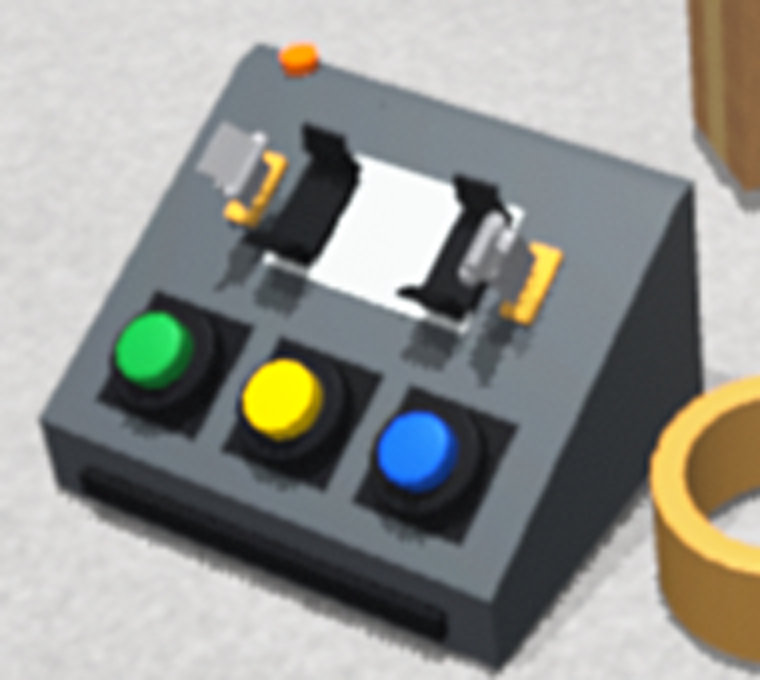

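View pics/c_pack_s.png

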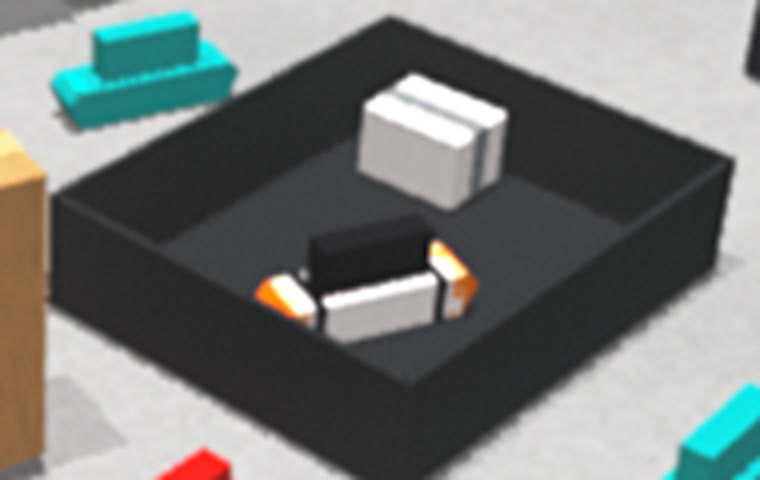

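The crop confirms it: white block, black rib and orange ends at top-view px (207,239) and (254,253), clear of the spares. Next I'll localise the pack and the keys.

```bash
python3 - <<'E'
from h import *
np.set_printoptions(precision=1,suppress=True)
ks={}
for nm,t,s in [('g',(498.8,254.7),(133,332)),('y',(484.1,227.5),(165,344.1)),('b',(469.4,200.9),(198.7,357.1))]:
    # blob is mostly top face
    a=ray('top',*t);b=ray('scene',*s);X=tri(a,b);ks[nm]=X
    err=[np.linalg.norm(np.cross(X-o,d)) for o,d in (a,b)]
    print(nm,X,err)
d=ks['g']-ks['b'];print('len',np.linalg.norm(d[:2]),d)
yb=ks['b']-ks['g'];yb[2]=0;yb/=np.linalg.norm(yb)
if np.cross(yb,[0,0,1])[1]<0: yb=-yb
h=np.cross(yb,[0,0,1]);c,s_=np.cos(np.pi/6),.5
xb=c*h+np.array([0,0,s_]);zb=-s_*h+np.array([0,0,c]);yb=np.cross(zb,xb)
print('h',h,'yaw',np.degrees(np.arctan2(h[1],h[0])),'xb',xb,'yb',yb,'zb',zb)
B=sum(ks.values())/3+72*xb-12*zb;print('bay',B)
for p in [(0,0,0),(0,52.5,23),(0,-52.5,23),(0,0,-6)]:
    W=B+p[0]*xb+p[1]*yb+p[2]*zb;print(p,proj('top',W),proj('scene',W))
# pack: orange+white mask min area rect at z=29 approx in top
t=rd('top0')[225:270,195:270].astype(int)
m=((t.max(2)>140)).astype(np.uint8)
pts=np.argwhere(m)[:,::-1].astype(np.float32)+[195,225]
rc=cv2.minAreaRect(pts.astype(np.float32));print(rc)
W=[onz('top',u,v,5+20)[:2] for u,v in cv2.boxPoints(rc)];W=np.array(W);print(W,W.mean(0),np.linalg.norm(W-np.roll(W,1,0),axis=1))
for p in [(337,266)]: print('carton top',onz('top',*p,150))
# tote top rim corners
for p in [(137,207),(273,193),(287,301),(143,318)]: print('rim',onz('top',*p,65))
E
```

```text
g [ 529.4 -317.9   67.7] [np.float64(0.9824255533958272), np.float64(0.9824255533957832)]
y [ 582.1 -293.9   68.2] [np.float64(1.0011640738138183), np.float64(1.0011640738139096)]
b [ 634.8 -269.7   68. ] [np.float64(1.1517299382966948), np.float64(1.1517299382965707)]
len 115.90173780277806 [-105.4  -48.2   -0.3]
h [-0.4  0.9  0. ] yaw 114.55428719615018 xb [-0.4  0.8  0.5] yb [-0.9 -0.4  0. ] zb [ 0.2 -0.5  0.9]
bay [ 553.7 -231.7   93.6]
(0, 0, 0) [456.1 240.5] [192.2 302.6]
(0, 52.5, 23) [478.5 261.8] [157.  286.7]
(0, -52.5, 23) [450.8 210.4] [216.3 307.1]
(0, 0, -6) [453.9 241.7] [193.7 304.1]
((231.23397827148438, 246.72019958496094), (52.58466720581055, 15.995699882507324), 16.699243545532227)
[[561.5 253.5]
 [592.6 245.1]
 [560.1 143.2]
 [529.3 152.1]] [560.9 198.5] [106.4  32.3 107.   32. ]
carton top [502.2  -9.5 150. ]
rim [635.6 376.9  65. ]
rim [659.  110.6  65. ]
rim [448.6  83.7  65. ]
rim [420.6 354.6  65. ]
```

```bash
python3 - <<'E'
from h import *
np.set_printoptions(precision=2,suppress=True)
T=toolT();print(T)
for ang in (-17.4,162.6):
    a=np.radians(ang);y=np.array([np.cos(a),np.sin(a),0]);x=np.array([0,0,-1.]);R=np.stack([x,y,np.cross(x,y)],1)
    rv=np.degrees(Ro.from_matrix(T[:3,:3].T@R).as_rotvec())
    print(ang,rv,'shift',T[:3,:3].T@(np.array([561,198.5,150])-T[:3,3]))
E
```

```text
[[ -0.     0.27   0.96 168.89]
 [ -0.     0.96  -0.27 601.37]
 [ -1.    -0.     0.   230.74]
 [  0.     0.     0.     1.  ]]
-17.4 [91.71  0.05  0.05] shift [  81.04 -281.76  486.43]
162.6 [-88.29  -0.05   0.05] shift [  81.04 -281.76  486.43]
```

Call:
drive_tool --rows '[25,-141,243,46,0,0,100,50,-282,486,91.7,0,0,100,50,-282,486,91.7,0,0,100,50,-282,486,91.7,0,0,100,50,-282,486,91.7,0,0,100,50,-282,486,91.7,0,0,100,50,-282,486,91.7,0,0,100,50,-282,486,91.7,0,0,100,50,-282,486,91.7,0,0,100,50,-282,486,91.7,0,0,100]' --newtons 60

```text
clock: 1.4
eef_pos: [562.8, 195.2, 180.3]
tcp_rot: [0.204, 1.569, -1.676]
contact_force: [-0.3, 0.7, 0.0]
opening: 1.0
```

Call:
drive_tool --rows '[0,0,0,0,0,0,100,0,0,0,0,0,0,100]'

```text
clock: 1.65
eef_pos: [562.1, 195.8, 180.2]
tcp_rot: [-0.062, 1.569, -1.94]
contact_force: [-0.6, 0.4, -0.3]
opening: 1.003
```

```bash
python3 - <<'E'
from h import *
np.set_printoptions(precision=2,suppress=True)
s=r.sense();T=toolT(s);np.save('T1.npy',T);print(T,s['qpos'])
im=grab_frame('wrist');save('w1',im)
for b in blobs(im,(5,130,130),(20,255,255),None,30): print(b)
E
```

```text
[[ -0.     0.95  -0.3  562.08]
 [ -0.    -0.3   -0.95 195.8 ]
 [ -1.    -0.     0.   180.24]
 [  0.     0.     0.     1.  ]] [ 0.33  0.36  1.75 -0.    1.04  0.64]
(np.int32(342), array([313.6, 156. ]), array([295, 152,  39,   9], dtype=int32))
(np.int32(196), array([317.4, 270.8]), array([296, 264,  36,  11], dtype=int32))
(np.int32(468), array([485.2, 434.4]), array([468, 421,  36,  35], dtype=int32))
(np.int32(602), array([498.1, 455.3]), array([482, 439,  33,  30], dtype=int32))
```

View pics/w1.png

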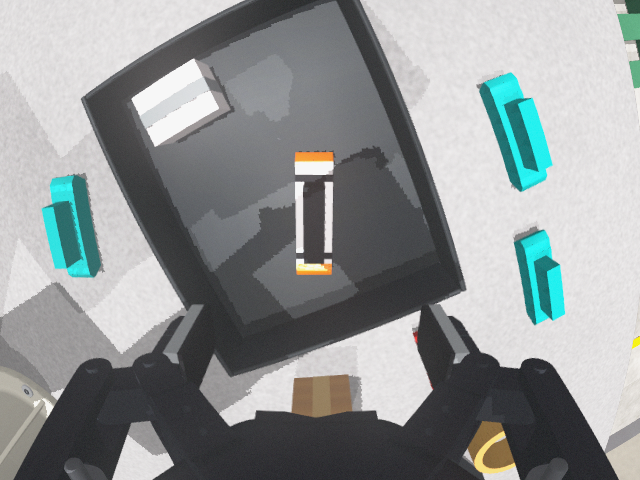

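The pack sits between cols 295–333 and rows 152–275, well aligned with the jaws. The spares carton at (180,105) is clear.

```bash
python3 - <<'E'
from h import *
np.set_printoptions(precision=1,suppress=True)
T=np.load('T1.npy');im=rd('w1')
g=im[140:290,280:350].astype(int);m=(g.max(2)>130)
for row in (20,30,50,80,100,110,125):
    c=np.where(m[row])[0];print(row+140,c.min()+280 if len(c) else None,c.max()+280 if len(c) else None)
for col in (22,35,45): c=np.where(m[:,col])[0];print('col',col+280,c.min()+140,c.max()+140)
g=im.astype(int).max(2)
print(g[200,290:340]);print(g[240,290:340])
pk=[]
for u,v,z in [(314.5,152,22),(314.5,275,22)]:
    print(onz('wrist',u,v,z,T))
for v in (175,215,255):
    L=onz('wrist',295.5,v,29,T);R=onz('wrist',333.5,v,29,T);print(v,L,R,(L+R)/2,np.linalg.norm(L-R))
E
```

```text
160 289 333
170 295 332
190 280 332
220 296 332
240 296 331
250 296 331
265 296 331
col 302 143 274
col 315 140 274
col 325 152 274
[142 144 142 141 142 195 232 239 239 239 239 240 234 117  83  79  80  79
  78  77  77  77  78  78  76  76  77  76  78  77  77  78  76  78 102 234
 239 239 240 239 238 240 230  74  90  88  87  89  89  88]
[ 89  88  91 107 106 124 222 235 235 236 236 237 232 155  82  71  70  71
  73  71  69  72  72  72  72  69  72  69  69  73  71  72  69  79 146 218
 235 237 239 238 238 227 121  84  87  86  87  84  86  84]
[578.4 247.5  22. ]
[545.8 145.5  22. ]
175 [558.6 235.2  29. ] [587.4 226.   29. ] [573.  230.6  29. ] 30.182482080349626
215 [548.2 203.9  29. ] [577.7 194.5  29. ] [563.  199.2  29. ] 30.984538602676814
255 [537.1 170.9  29. ] [567.7 161.1  29. ] [552.4 166.   29. ] 32.08104363917
```

Call:
drive_tool --rows '[55,0,-0.7,0,0,0,70,105,0,-0.7,0,0,0,60,135,0,-0.7,0,0,0,60,148,0,-0.7,0,0,0,60,148,0,-0.7,0,0,0,60,148,0,-0.7,0,0,0,60]'

```text
clock: 2.45
eef_pos: [563.1, 197.1, 33.8]
tcp_rot: [1.326, 1.569, -0.551]
contact_force: [0.6, -0.3, 0.3]
opening: 0.597
```

Call:
drive_tool --rows '[0,0,0,0,0,0,0,0,0,0,0,0,0,0,0,0,0,0,0,0,0,0,0,0,0,0,0,0,0,0,0,0,0,0,0,0,0,0,0,0,0,0]' --newtons 80

```text
clock: 3.2
eef_pos: [563.6, 197.3, 34.8]
tcp_rot: [1.717, 1.568, -0.161]
contact_force: [-2.2, 0.3, 7.3]
opening: 0.17
```

Call:
drive_tool --rows '[-10,0,0,0,0,0,0,-40,0,0,0,0,0,0,-90,0,0,0,0,0,0,-140,0,0,0,0,0,0,-180,0,0,0,0,0,0,-200,0,0,0,0,0,0,-200,0,0,0,0,0,0,-200,0,0,0,0,0,0]'

```text
clock: 4.2
eef_pos: [562.4, 197.1, 233.8]
tcp_rot: [1.257, 1.569, -0.621]
contact_force: [-0.4, -0.1, -1.6]
opening: 0.17
```

```bash
python3 - <<'E'
from h import *
np.set_printoptions(precision=3,suppress=True)
s=r.sense();T=toolT(s);np.save('T2.npy',T);print(T,s['qpos'],s['opening'],s['contact_force'])
im=grab_frame('wrist');save('w2',im)
E
```

```text
[[  0.001   0.953  -0.302 562.39 ]
 [ -0.001  -0.302  -0.953 197.085]
 [ -1.      0.002   0.001 233.808]
 [  0.      0.      0.      1.   ]] [ 0.335  0.305  1.696 -0.001  1.14   0.643] 0.17045501054033102 [-0.363 -0.122 -1.558]
```

View pics/w2.png

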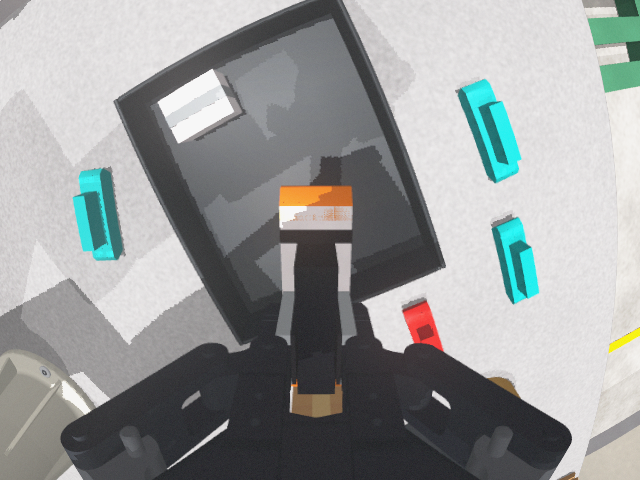

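```bash
python3 - <<'E'
from h import *
np.set_printoptions(precision=2,suppress=True)
im=rd('w2');save('w2c',im,(260,170,370,310),5)
h=cv2.cvtColor(im,cv2.COLOR_RGB2HSV)
for v in (186,188,190,195,200,204,208,215,222,250,270): 
    m=(im[v].astype(int).max(1)>150)&True
    c=[u for u in range(270,362) if m[u]]; print(v,c[0] if c else None,c[-1] if c else None, im[v,276:283].max(1),im[v,349:357].max(1))
print(im[180:212,315].tolist())
E
```

```text
186 280 350 [142 144 145 143 158 186 186] [160 154 118  85  82  80  82  84]
188 279 351 [143 141 143 158 225 245 245] [190 189 154  99  85  87  83  83]
190 279 351 [142 143 143 171 239 246 246] [190 192 154  97  85  85  85  83]
195 279 351 [141 143 142 186 246 247 247] [196 196 171 120  84  85  84  82]
200 279 351 [139 138 140 210 247 247 247] [195 197 183 142  84  84  83  89]
204 278 352 [139 137 155 227 247 247 247] [198 200 201 174  84  84  83  84]
208 278 352 [139 136 159 236 247 247 247] [201 201 188 151  83  87  84  84]
215 279 351 [ 94  91  92 223 247 247 247] [200 201 181 133  85  82  83  85]
222 279 351 [ 94  97  93 190 246 247 199] [199 197 177 123  81  84  86  81]
250 281 350 [121 126 123 123 149 201 200] [197 180 134  82  80  80  80  81]
270 281 350 [117 117 116 118 124 159 197] [195 153  92  92  89  91  89  88]
[[74, 68, 68], [75, 69, 68], [69, 62, 65], [74, 68, 67], [73, 65, 65], [109, 77, 60], [205, 111, 52], [240, 141, 54], [244, 145, 51], [244, 145, 53], [245, 149, 56], [244, 148, 51], [245, 150, 49], [245, 149, 50], [245, 149, 47], [245, 150, 52], [245, 151, 52], [246, 154, 55], [246, 156, 57], [246, 157, 55], [246, 158, 52], [245, 151, 57], [219, 120, 56], [203, 110, 48], [205, 110, 50], [208, 112, 54], [204, 178, 172], [204, 193, 194], [203, 192, 194], [204, 193, 194], [206, 196, 197], [204, 194, 196]]
```

View pics/w2c.png

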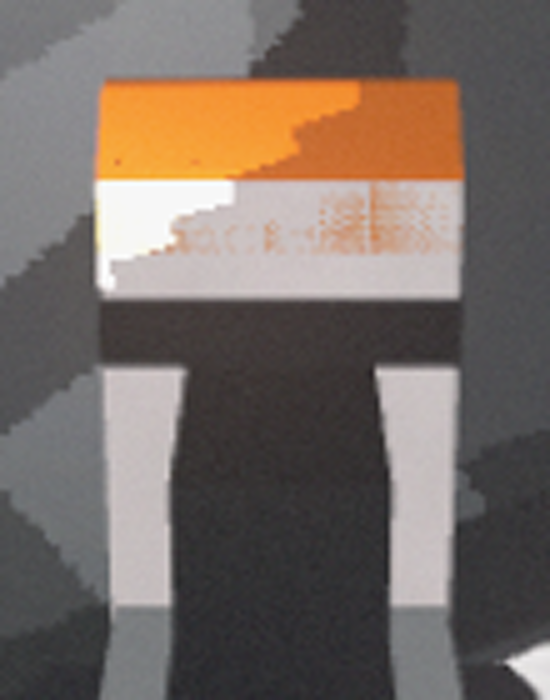

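```bash
python3 - <<'E'
from h import *
from scipy.optimize import least_squares
np.set_printoptions(precision=2,suppress=True)
obs=[((-47,-15,24),(278.7,205.8)),((-47,15,24),(352.5,205.8)),((-53,-15,18),(279.3,185.6)),((-53,15,18),(351.6,185.6))]
# pack->tool: along=tool z, side=tool y, up=-tool x ; pitch p about tool y
def f(q,l=1):
    d,y,e,p=q[0],q[1],q[2],0
    o=[]
    for (a,s,u),uv in obs:
        X=np.array([d-u+np.sin(p)*a,y+s,e+a])
        o+=list(proj('wrist',X,np.eye(4))-uv)
    return np.array(o)
s=least_squares(f,[28,0,0]);print(s.x,s.fun)
E
```

```text
[27.03  0.77  0.32] [-0.56 -1.37  0.42 -1.42 -0.1   1.47  0.24  1.42]
```

```bash
cat >> h.py <<'E'
def frame(yawdeg,B):
    a=np.radians(yawdeg);h=np.array([np.cos(a),np.sin(a),0]);z=np.array([0,0,1.])
    xb=np.cos(np.pi/6)*h+.5*z;zb=-.5*h+np.cos(np.pi/6)*z;yb=np.cross(zb,xb)
    F=np.eye(4);F[:3,:3]=np.stack([xb,yb,zb],1);F[:3,3]=B;return F
def goal(F,p):  # tool target with TCP at p in bay frame, pointing in
    R=F[:3,:3];G=np.eye(4);G[:3,:3]=np.stack([-R[:,2],-R[:,0],R[:,1]],1);G[:3,3]=F[:3,3]+R@np.array(p,float);return G
def delta(G,T=None):
    T=toolT() if T is None else T
    D=np.linalg.inv(T)@G;return np.round(np.r_[D[:3,3],np.degrees(Ro.from_matrix(D[:3,:3]).as_rotvec())],2)
E
python3 - <<'E'
from h import *
F=frame(114.55,[553.7,-231.7,95]);np.save('F.npy',F)
G=goal(F,(0,0,138));print(G.round(2),delta(G).tolist())
E
```

```text
[[-2.1000e-01  3.6000e-01 -9.1000e-01  5.8237e+02]
 [ 4.5000e-01 -7.9000e-01 -4.2000e-01 -2.9446e+02]
 [-8.7000e-01 -5.0000e-01  0.0000e+00  2.1451e+02]
 [ 0.0000e+00  0.0000e+00  0.0000e+00  1.0000e+00]] [19.55, 167.71, 462.43, 46.73, 12.55, -28.3]
```

Call:
drive_tool --rows '[-5,15,42,0,0,0,0,-8,36,98,4,1,-2,0,-8,56,154,10,2.6,-6,0,-8,76,210,17,4.6,-10,0,-6,96,264,24,6.4,-14,0,-4,116,318,31,8.3,-19,0,4,135,370,38,10,-23,0,12,152,420,43,11.5,-26,0,19.5,167.7,462.4,46.7,12.5,-28.3,0,19.5,167.7,462.4,46.7,12.5,-28.3,0]'

```text
clock: 5.5
eef_pos: [580.9, -297.9, 210.7]
tcp_rot: [-1.563, 1.044, 2.001]
contact_force: [1.1, 1.0, -1.7]
opening: 0.168
```

Call:
drive_tool --rows '[0,0,0,0,0,0,0,0,0,0,0,0,0,0]'

```text
clock: 5.75
eef_pos: [580.7, -296.9, 210.1]
tcp_rot: [-1.562, 1.044, 2.004]
contact_force: [1.0, 0.2, -2.0]
opening: 0.163
```

```bash
python3 - <<'E'
from h import *
np.set_printoptions(precision=3,suppress=True)
s=r.sense();T=toolT(s);np.save('T3.npy',T);print(T,s['qpos'],s['opening'],s['contact_force'])
print(delta(goal(np.load('F.npy'),(0,0,138)),T))
im=grab_frame('wrist');save('w3',im);save('s3',grab_frame('scene'))
E
```

```text
[[  -0.211    0.355   -0.911  580.736]
 [   0.457   -0.788   -0.413 -296.852]
 [  -0.864   -0.503    0.004  210.147]
 [   0.       0.       0.       1.   ]] [-0.609  0.674  1.263  0.258  1.667  0.502] 0.16315718176963942 [ 1.04   0.18  -2.047]
[-3.02 -3.5  -2.45 -0.28  0.12  0.21]
```

View pics/w3.png

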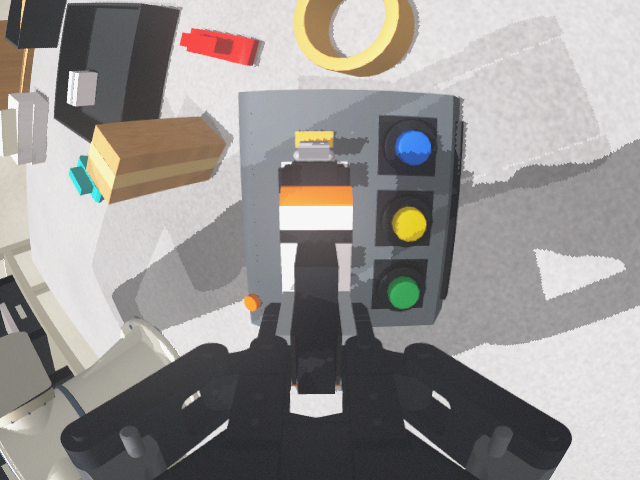

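View pics/s3.png

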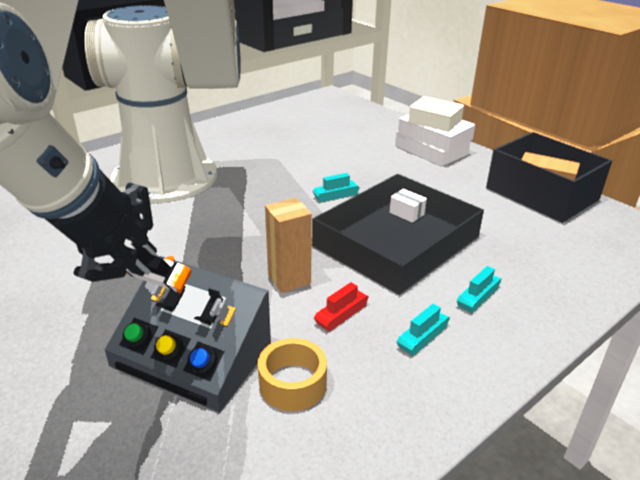

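```bash
python3 - <<'E'
from h import *
from scipy.optimize import least_squares
np.set_printoptions(precision=2,suppress=True)
T=np.load('T3.npy');im=rd('w3')
save('w3c',im,(230,80,470,330),3)
o={}
for nm,lo,hi in [('g',(50,120,60),(75,255,255)),('y',(22,150,120),(33,255,255)),('b',(100,150,100),(125,255,255))]:
    h=cv2.cvtColor(im,cv2.COLOR_RGB2HSV);m=cv2.inRange(h,lo,hi);q=np.zeros_like(m);q[120:320,380:440]=255;m&=q
    c=max(cv2.findContours(m,0,2)[0],key=cv2.contourArea);print(nm,cv2.minEnclosingCircle(c),cv2.fitEllipse(c),cv2.moments(m,True)['m10']/cv2.moments(m,True)['m00'],cv2.moments(m,True)['m01']/cv2.moments(m,True)['m00'])
F=np.load('F.npy')
for y,n in ((58,'g'),(0,'y'),(-58,'b')): print(n,proj('wrist',(F@[-72,y,12,1])[:3],T))
print('nose',proj('wrist',(F@[0,-52.5,23,1])[:3],T),proj('wrist',(F@[0,-52.5,39,1])[:3],T))
E
```

```text
g ((402.7925720214844, 292.56011962890625), 16.408470153808594) ((402.9616394042969, 292.4124755859375), (30.745405197143555, 31.40731430053711), 28.102693557739258) 403.00375 292.46375
y ((408.4880065917969, 223.73199462890625), 17.523054122924805) ((408.78790283203125, 223.69720458984375), (32.86778259277344, 34.056827545166016), 159.64682006835938) 408.7908496732026 223.70697167755992
b ((412.875, 146.875), 18.18749237060547) ((412.89111328125, 147.0620574951172), (33.74187469482422, 35.646881103515625), 111.6152572631836) 412.82912032355915 147.08190091001012
g [400.36 295.17]
y [405.98 226.51]
b [409.86 149.74]
nose [309.93 157.56] [309.46 160.06]
```

View pics/w3c.png

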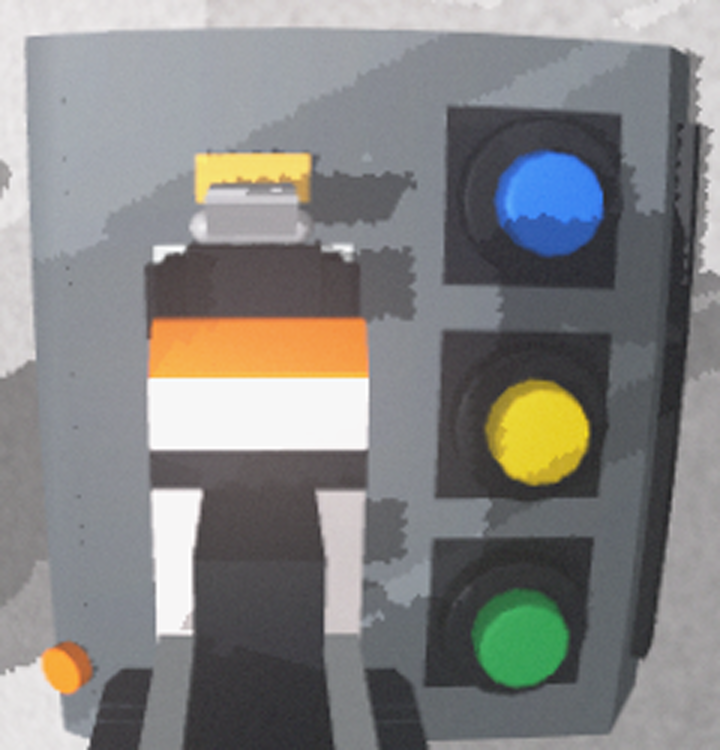

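```bash
python3 - <<'E'
from h import *
from scipy.optimize import least_squares
np.set_printoptions(precision=2,suppress=True)
T=np.load('T3.npy')
obs=[((-72,58,12),(404.7,294.0)),((-72,0,12),(410.4,224.5)),((-72,-58,12),(414.3,148.0))]
def f(q):
    F=frame(q[3],q[:3]);o=[]
    for X,uv in obs:o+=list(proj('wrist',(F@np.r_[X,1])[:3],T)-uv)
    return np.array(o)
s=least_squares(f,[553.7,-231.7,95,114.55],x_scale=[1,1,1,.1]);print(s.x,s.fun)
F=frame(s.x[3],s.x[:3]);np.save('Fw.npy',F)
g=lambda q:f([q[0],q[1],95,q[2]])
s2=least_squares(g,[553.7,-231.7,114.55]);print('z fixed',s2.x,s2.fun)
print('nose',proj('wrist',(F@[0,-52.5,23,1])[:3],T),proj('wrist',(F@[0,-48.5,23,1])[:3],T))
print('yellow-strip/nose sides +-10 ', [proj('wrist',(F@[sx,-52.5,23,1])[:3],T) for sx in (-10,10)])
# where are we relative to bay
print((np.linalg.inv(F)@T).round(3))
# pack end refit
im=rd('w3').astype(int).max(2)
for v in (188,195,203,210,220): print(v,im[v,276:284],im[v,348:357])
print(rd('w3')[178:212,315].tolist())
E
```

```text
[ 556.29 -234.     94.06  114.68] [ 0.   -0.19  0.02  0.33 -0.02 -0.15]
z fixed [ 556.63 -234.12  114.67] [-0.05  0.07  0.01  0.36 -0.   -0.4 ]
nose [314.47 155.56] [314.52 161.37]
yellow-strip/nose sides +-10  [array([329.19, 155.49]), array([299.76, 155.72])]
[[  0.    -1.     0.01  -0.26]
 [  0.     0.01   1.     4.03]
 [ -1.    -0.     0.   134.2 ]
 [  0.     0.     0.     1.  ]]
188 [151 153 142  99 155 243 244 244] [243 242 242 223 164 149 148 148 145]
195 [152 151 150 182 239 245 246 246] [245 245 244 239 205 151 150 147 148]
203 [151 151 154 205 247 247 247 247] [246 246 246 246 238 148 150 149 147]
210 [151 151 151 231 247 247 247 247] [247 247 247 247 247 151 151 147 150]
220 [154 152 153 211 247 247 247 247] [247 247 247 246 233 150 152 150 149]
[[92, 82, 83], [91, 82, 84], [93, 82, 85], [90, 80, 83], [98, 89, 89], [93, 84, 85], [93, 82, 83], [126, 93, 83], [214, 123, 74], [242, 149, 78], [245, 156, 74], [245, 155, 74], [245, 155, 73], [245, 157, 74], [246, 160, 77], [246, 161, 78], [246, 161, 76], [246, 160, 74], [246, 161, 76], [246, 163, 77], [247, 164, 80], [247, 168, 78], [247, 170, 80], [247, 169, 80], [247, 168, 79], [247, 174, 81], [247, 189, 84], [247, 189, 83], [247, 247, 247], [247, 247, 247], [247, 247, 247], [247, 247, 247], [247, 247, 247], [247, 247, 247]]
```

```bash
python3 - <<'E'
from h import *
from scipy.optimize import least_squares
np.set_printoptions(precision=2,suppress=True)
# w3: edges rows/cols ; black band/rib transitions on top face
im=rd('w3'); print('col 290 rows',[ (v,int(im[v,290].max())) for v in range(222,250)])
obs=[((-47,-15,24),(278.6,205.8)),((-47,15,24),(352.8,205.8)),((-53,-15,18),(279.9,186)),((-53,15,18),(351.3,186))]
for fixp in (True,False):
  def f(q):
    d,y,e=q[:3];p=0 if fixp else q[3];o=[]
    for (a,s,u),uv in obs:
        X=np.array([d-u*np.cos(p)+np.sin(p)*a, y+s, e+a*np.cos(p)+u*np.sin(p)])
        o+=list(proj('wrist',X,np.eye(4))-uv)
    return np.array(o)
  s=least_squares(f,[28,0,0,0],x_scale=[1,1,1,.05]);print(s.x,s.fun)
T=np.load('T3.npy');
for y in(0,.3,.77): print(proj('wrist',[3,y,-47],np.eye(4)))
save('s3c',rd('s3'),(110,220,260,340),5)
E
```

```text
col 290 rows [(222, 247), (223, 247), (224, 247), (225, 247), (226, 247), (227, 247), (228, 247), (229, 245), (230, 136), (231, 101), (232, 100), (233, 100), (234, 100), (235, 93), (236, 95), (237, 94), (238, 94), (239, 93), (240, 92), (241, 95), (242, 126), (243, 216), (244, 247), (245, 247), (246, 247), (247, 247), (248, 247), (249, 247)]
[27.41  0.55 -0.05  0.  ] [-0.17 -1.21  0.09 -1.26 -0.42  1.29  0.52  1.25]
[40.86  0.55 -7.12  0.27] [ 0.34 -0.11 -0.43 -0.15 -0.42  0.15  0.51  0.11]
[314.29 204.81]
[315.04 204.81]
[316.21 204.81]
```

View pics/s3c.png

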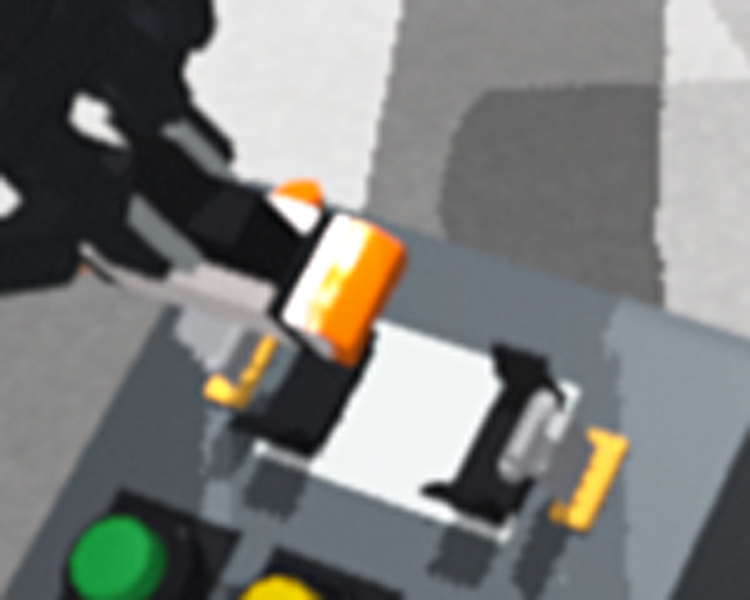

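```bash
python3 - <<'E'
from h import *
from scipy.optimize import least_squares
np.set_printoptions(precision=2,suppress=True)
obs=[((-47,-15,24),(278.6,205.8)),((-47,15,24),(352.8,205.8)),((-53,-15,18),(279.9,186)),((-53,15,18),(351.3,186)),
 ((-30,-8,24),(297.2,243)),((-30,8,24),(335,243)),((-30,-8,50),(294.4,267)),((-30,8,50),(338,267))]
for fixp in (True,False):
  def f(q):
    d,y,e=q[:3];p=0 if fixp else q[3];o=[]
    for (a,s,u),uv in obs:
        X=np.array([d-u*np.cos(p)+np.sin(p)*a, y+s, e+a*np.cos(p)+u*np.sin(p)])
        o+=list(proj('wrist',X,np.eye(4))-uv)
    return np.array(o)
  s=least_squares(f,[28,0,0,0],x_scale=[1,1,1,.05]);print(s.x);print(s.fun.reshape(-1,2))
E
```

```text
[29.94  0.65  0.36  0.  ]
[[ 0.68 -1.62]
 [-0.3  -1.66]
 [ 0.39  1.18]
 [ 0.16  1.14]
 [-0.25  0.45]
 [-0.13  0.43]
 [-0.9   0.1 ]
 [ 0.43  0.07]]
[30.87  0.65  0.21  0.01]
[[ 0.79 -1.63]
 [-0.41 -1.67]
 [ 0.48  1.11]
 [ 0.07  1.07]
 [-0.18  0.2 ]
 [-0.2   0.18]
 [-0.78  0.38]
 [ 0.31  0.35]]
```

```bash
python3 - <<'E'
from h import *
print(delta(goal(np.load('Fw.npy'),(0.6,-0.3,80))).tolist())
E
```

```text
[54.94, -0.38, -3.97, -0.36, 0.03, 0.16]
```

Call:
drive_tool --rows '[20,-0.4,-4,-0.4,0,0.2,0,40,-0.4,-4,-0.4,0,0.2,0,52,-0.4,-4,-0.4,0,0.2,0,55,-0.4,-4,-0.4,0,0.2,0,55,-0.4,-4,-0.4,0,0.2,0,55,-0.4,-4,-0.4,0,0.2,0]'

```text
clock: 6.6
eef_pos: [573.5, -270.1, 164.2]
tcp_rot: [-1.572, 1.049, 2.001]
contact_force: [-0.1, 0.3, -2.4]
opening: 0.162
```

```bash
python3 - <<'E'
from h import *
np.set_printoptions(precision=3,suppress=True)
s=r.sense();T=toolT(s);np.save('T4.npy',T);print(s['opening'],s['contact_force'])
F=np.load('Fw.npy');print(np.linalg.inv(F)@T);print(delta(goal(F,(.6,-.3,80)),T))
im=grab_frame('wrist');save('w4',im);save('w4c',im,(230,80,470,330),3)
for y,n in ((58,'g'),(0,'y'),(-58,'b')): print(n,proj('wrist',(F@[-72,y,12,1])[:3],T))
print('nose',[proj('wrist',(F@[sx,-52.5,23,1])[:3],T) for sx in (-10,10)])
save('s4c',grab_frame('scene'),(110,220,260,340),5);
E
```

```text
0.16230374845132853 [-0.126  0.305 -2.376]
[[-0.002 -1.    -0.001  0.422]
 [-0.    -0.001  1.    -0.544]
 [-1.     0.002 -0.    80.78 ]
 [ 0.     0.     0.     1.   ]]
[ 0.78 -0.18  0.24  0.05 -0.01 -0.11]
g [419.629 334.568]
y [429.89  256.292]
b [437.604 163.842]
nose [array([333.76 , 173.364]), array([296.818, 173.365])]
```

View pics/w4c.png

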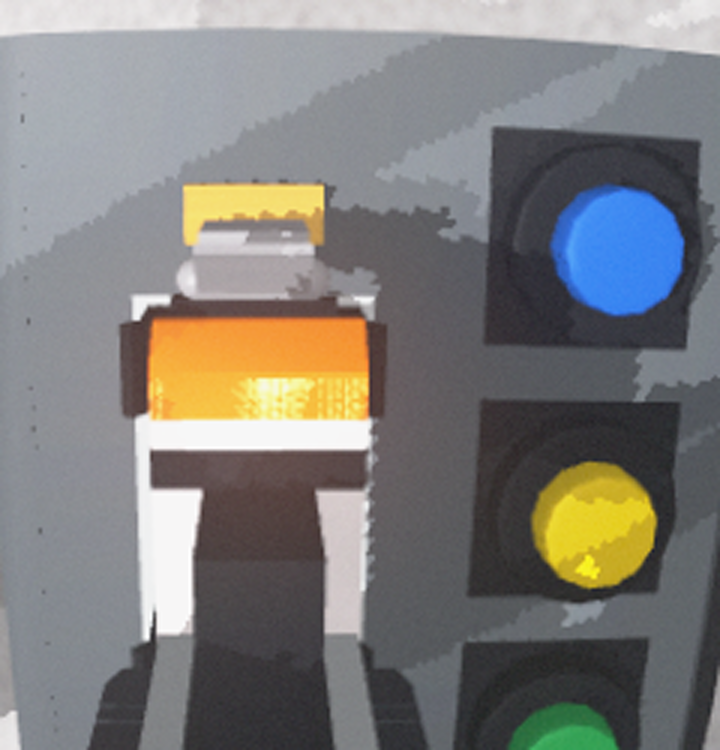

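View pics/s4c.png

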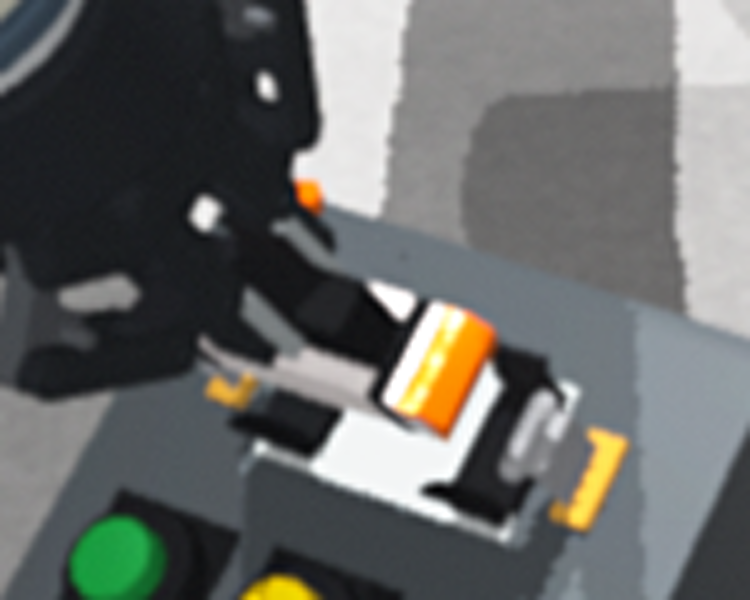

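The wrist view shows the pack centred at col 316, with the clip nose and cheeks at 314.0–314.3. I'll shift 0.8 mm uphill and descend.

Call:
drive_tool --rows '[5,-0.8,0.2,0,0,-0.1,0,12,-0.8,0.2,0,0,-0.1,0,20,-0.8,0.2,0,0,-0.1,0,26,-0.8,0.2,0,0,-0.1,0,26,-0.8,0.2,0,0,-0.1,0]' --newtons 110

```text
clock: 7.32
eef_pos: [567.1, -257.3, 141.3]
tcp_rot: [-1.57, 1.046, 2.003]
contact_force: [-0.5, -0.3, -1.7]
opening: 0.157
```

```bash
cat > st.py <<'E'
from h import *
np.set_printoptions(precision=2,suppress=True)
s=r.sense();T=toolT(s);F=np.load('Fw.npy');D=np.linalg.inv(F)@T
print(s['clock'],'pos bay',D[:3,3],'force bay',F[:3,:3].T@s['contact_force'],'tq',s['wrist_torque'],'open',s['opening'],'rotdeg',delta(goal(F,(0,0,0)),T)[3:])
E
python3 st.py
```

```text
7.325 pos bay [ 1.38 -0.06 53.77] force bay [-0.9   0.6  -1.48] tq [-0.3  -0.18 -0.02] open 0.1566216973864334 rotdeg [0.04 0.04 0.07]
```

Call:
drive_tool --rows '[3,0,0,0,0,0,0,6,0,0,0,0,0,0,9,0,0,0,0,0,0,12,0,0,0,0,0,0,12,0,0,0,0,0,0]'

```text
clock: 7.95
eef_pos: [565.9, -251.6, 131.1]
tcp_rot: [-1.575, 1.047, 1.998]
contact_force: [5.0, 0.9, -2.3]
opening: 0.163
```

```bash
python3 st.py; python3 - <<'E'
from h import *
save('w5c',grab_frame('wrist'),(230,80,470,330),3);save('s5c',grab_frame('scene'),(110,220,260,340),5)
E
```

```text
7.95 pos bay [ 1.23 -1.38 42.08] force bay [-2.2  -4.93 -1.35] tq [-0.05 -1.17 -0.54] open 0.16349425196231585 rotdeg [ 0.08 -0.1  -0.01]
```

View pics/w5c.png

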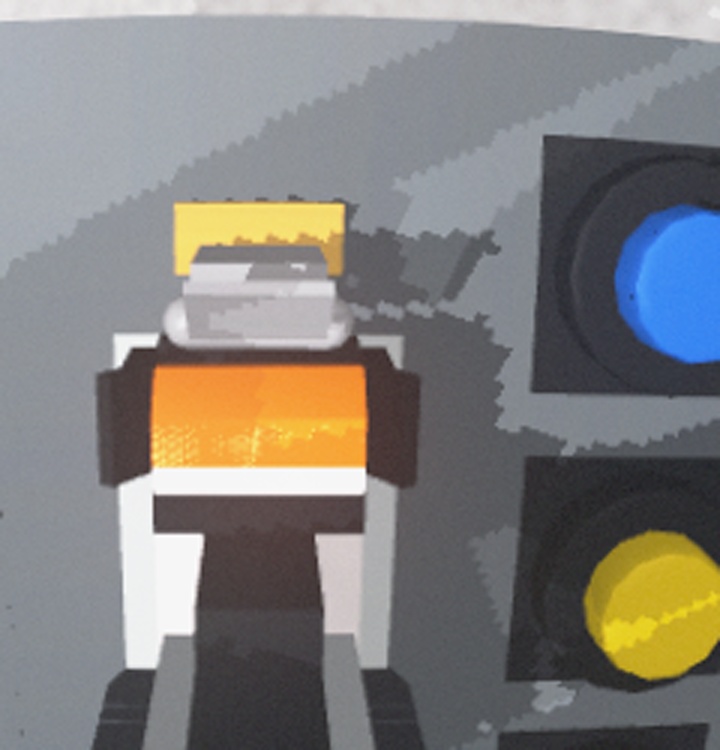

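View pics/s5c.png

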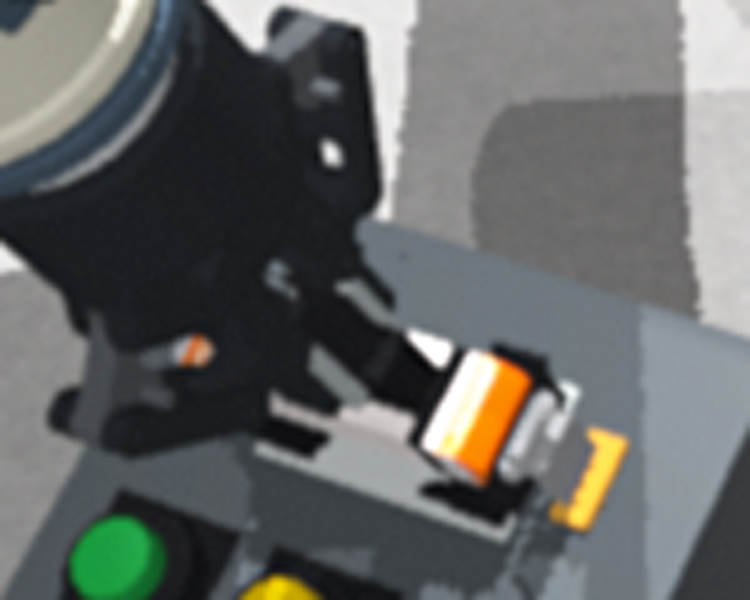

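Call:
drive_tool --rows '[0,0,-0.6,0,0,0,0,0,0,-1.2,0,0,0,0,0,0,-1.2,0,0,0,0]'

```text
clock: 8.43
eef_pos: [568.0, -250.6, 131.1]
tcp_rot: [-1.579, 1.048, 1.994]
contact_force: [5.5, 2.7, -1.2]
opening: 0.155
```

```bash
python3 st.py
```

```text
8.425 pos bay [ 1.21 -3.72 42.06] force bay [-0.5  -6.12 -1.14] tq [-0.01 -1.   -0.51] open 0.15450237248499468 rotdeg [ 0.11 -0.21 -0.03]
```

Call:
drive_tool --rows '[0,0,0,0,0,0,0,0,0,0,0,0,0,0]'

```text
clock: 8.68
eef_pos: [568.4, -250.5, 131.1]
tcp_rot: [-1.58, 1.048, 1.993]
contact_force: [3.7, 1.2, -1.0]
opening: 0.158
```

```bash
python3 st.py; python3 - <<'E'
from h import *
w=grab_frame('wrist');save('w6',w);save('w6c',w,(230,80,470,330),3);save('s6c',grab_frame('scene'),(60,180,260,340),4);save('t6c',grab_frame('top'),(380,150,540,310),4)
E
```

```text
8.675 pos bay [ 1.2  -4.1  42.07] force bay [-0.95 -3.88 -0.66] tq [-0.1  -0.88 -0.46] open 0.15757158456483644 rotdeg [ 0.12 -0.24 -0.05]
```

View pics/w6c.png

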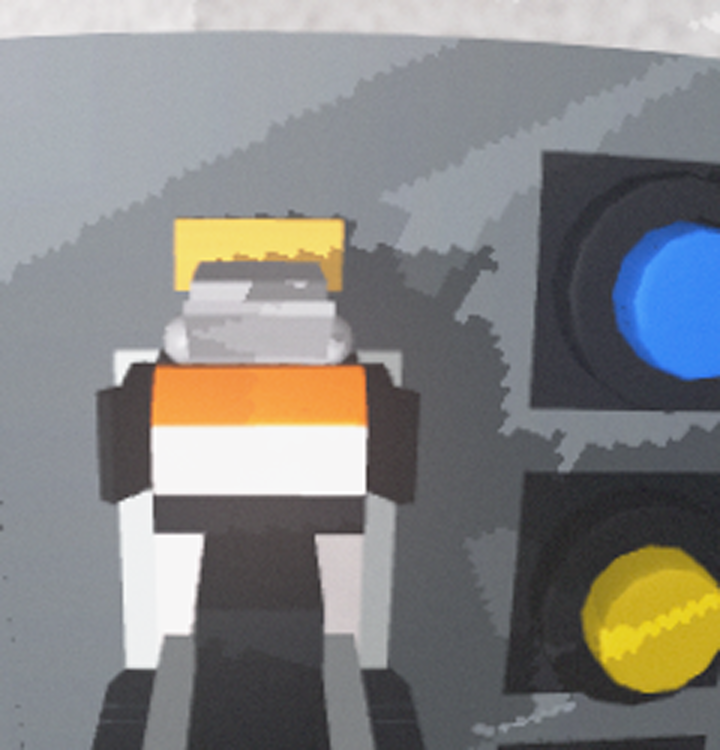

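View pics/s6c.png

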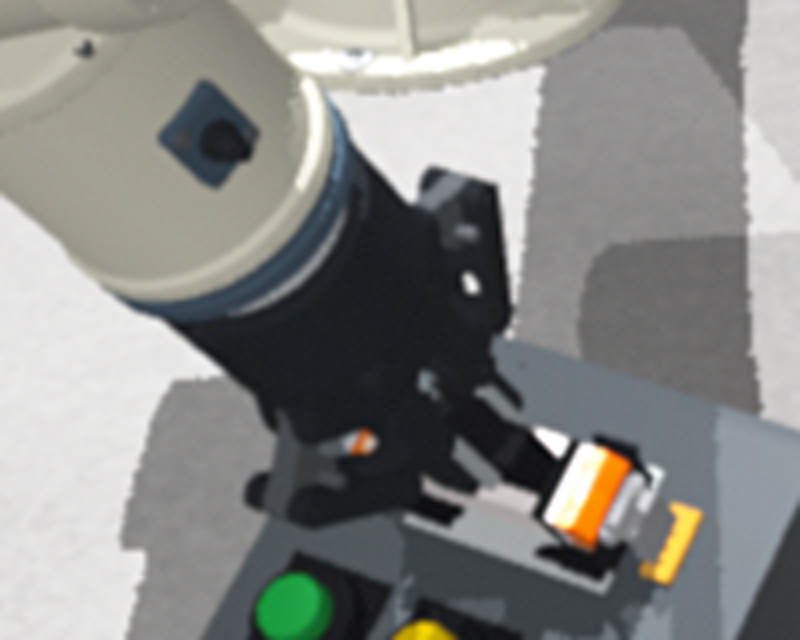

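View pics/t6c.png

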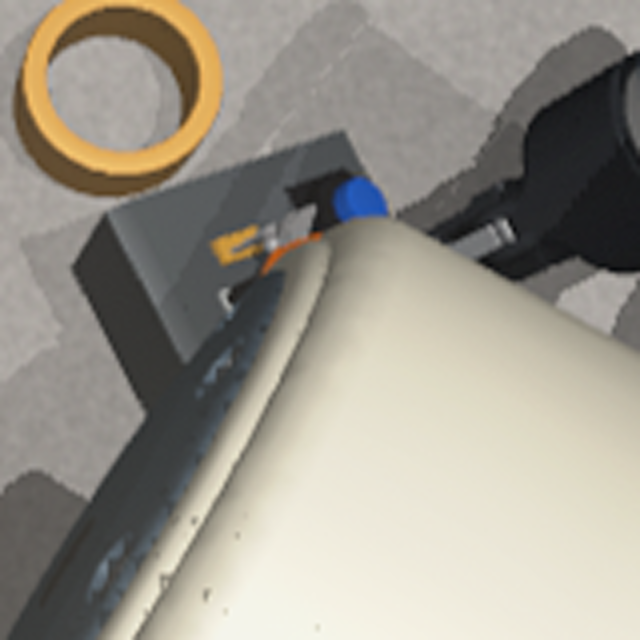

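```bash
python3 - <<'E'
from h import *
from scipy.optimize import least_squares
np.set_printoptions(precision=2,suppress=True)
P=lambda x,y:(230+x/3,80+y/3)
sets={'w3':[((-47,-15,24),(278.6,205.8)),((-47,15,24),(352.8,205.8)),((-53,-15,18),(279.9,186)),((-53,15,18),(351.3,186)),
 ((-30,-8,24),P(203,489)),((-30,8,24),P(316,489)),((-30,-8,50),P(193,560)),((-30,8,50),P(326,560))],
'w6':[((-47,-15,24),P(152,425)),((-47,15,24),P(368,425)),((-53,-15,18),P(154,365)),((-53,15,18),P(365,365)),
 ((-30,-8,24),P(204,533)),((-30,8,24),P(315,533)),((-30,-8,50),P(194,609)),((-30,8,50),P(325,609))]}
for n,obs in sets.items():
  def f(q):
    d,y,e,p=q;o=[]
    for (a,s,u),uv in obs:
        X=np.array([d-u*np.cos(p)+np.sin(p)*a, y+s, e+a*np.cos(p)+u*np.sin(p)])
        o+=list(proj('wrist',X,np.eye(4))-uv)
    return np.array(o)
  for p0 in (0,):
    s=least_squares(f,[28,0,0,0],x_scale=[1,1,1,.05]);print(n,s.x);print(s.fun.reshape(-1,2)[::2].ravel())
    g=lambda q:f([*q,0]);s=least_squares(g,[28,0,0]);print(n,s.x)
E
```

```text
w3 [30.33  0.72  0.32  0.  ]
[ 0.92 -1.7   0.62  1.1  -0.52  0.28 -0.58  0.37]
w3 [30.08  0.72  0.36]
w6 [31.38  0.91  7.49 -0.  ]
[ 0.01 -1.73  0.25  1.16 -0.02  0.25  0.19  0.37]
w6 [31.46  0.91  7.48]
```

View pics/w6.png

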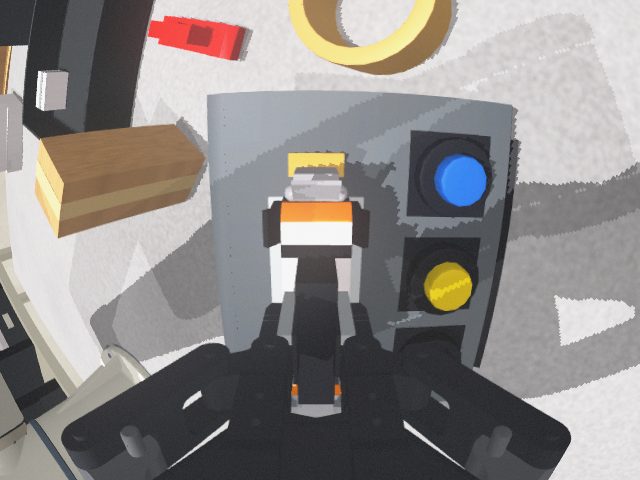

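```bash
python3 - <<'E'
from h import *
np.set_printoptions(precision=1,suppress=True)
T=toolT();F=np.load('Fw.npy')
for y in(-52.5,-48.5,-56.5): print(y,proj('wrist',(F@[0,y,23,1])[:3],T))
for y,n in ((58,'g'),(0,'y'),(-58,'b')): print(n,proj('wrist',(F@[-72,y,12,1])[:3],T))
for a,u in((-53,18),(-47,24)):print(proj('wrist',[31.4-u,0.9,7.5+a],np.eye(4)))
# strip base / cheek observations
for p in [(-17,-52,18)]: print(proj('wrist',(F@[*p,1])[:3],T))
E
cat > /dev/null
```

```text
-52.5 [317.3 193.6]
-48.5 [317.2 202.4]
-56.5 [317.3 184.7]
g [435.  373.3]
y [450.5 288.2]
b [462.9 181. ]
[316.5 202.8]
[316.5 219.9]
[354.4 192.8]
```

The pack has slid about 7 mm along the jaws (tool +z), so it sits off-centre at bay +3.4 mm. I'll move it back to centre.

Call:
drive_tool --rows '[0,0,-1.5,0,0,0,0,0,0,-3,0,0,0,0,0,0,-3,0,0,0,0]'

```text
clock: 9.2
eef_pos: [571.0, -249.6, 131.6]
tcp_rot: [-1.58, 1.048, 1.993]
contact_force: [-0.1, -2.0, 5.7]
opening: 0.154
```

```bash
cat > pk.py <<'E'
# pack end row in wrist: orange upper edge at col 315 -> tool z of pack
import sys
from h import *
w=grab_frame('wrist');save(sys.argv[1],w);save(sys.argv[1]+'c',w,(230,80,470,330),3)
c=w[150:240,316].astype(int);o=[i+150 for i in range(90) if c[i,0]>180 and c[i,2]<120];print('orange rows',o[0],o[-1])
E
python3 st.py; python3 pk.py w7
```

```text
9.2 pos bay [ 1.16 -6.84 42.66] force bay [1.27 0.89 5.81] tq [-0.04 -0.16 -0.08] open 0.15446600434007762 rotdeg [ 0.12 -0.23 -0.07]
orange rows 158 235
```

View pics/w7c.png

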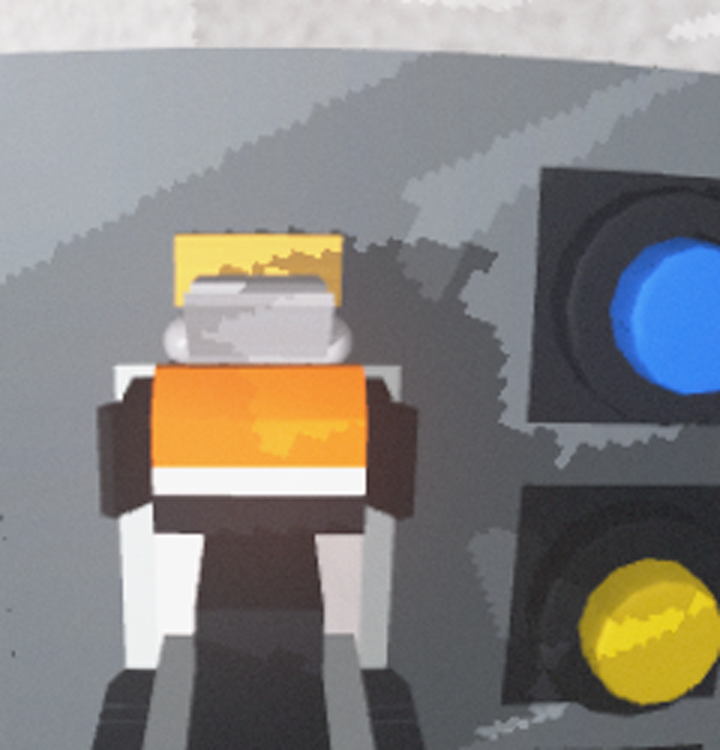

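Call:
drive_tool --rows '[2,0,-0.5,0,0,0,0,4,0,-0.5,0,0,0,0,6,0,-0.5,0,0,0,0,6,0,-0.5,0,0,0,0]'

```text
clock: 9.75
eef_pos: [569.9, -246.6, 125.9]
tcp_rot: [-1.579, 1.048, 1.994]
contact_force: [2.3, -1.7, -0.5]
opening: 0.154
```

```bash
python3 st.py; python3 pk.py w8
```

```text
9.75 pos bay [ 1.06 -7.16 36.12] force bay [-2.42 -1.35  0.77] tq [-0.5  -0.35 -0.02] open 0.1540511624027154 rotdeg [ 0.1  -0.21 -0.05]
orange rows 160 235
```

View pics/w8c.png

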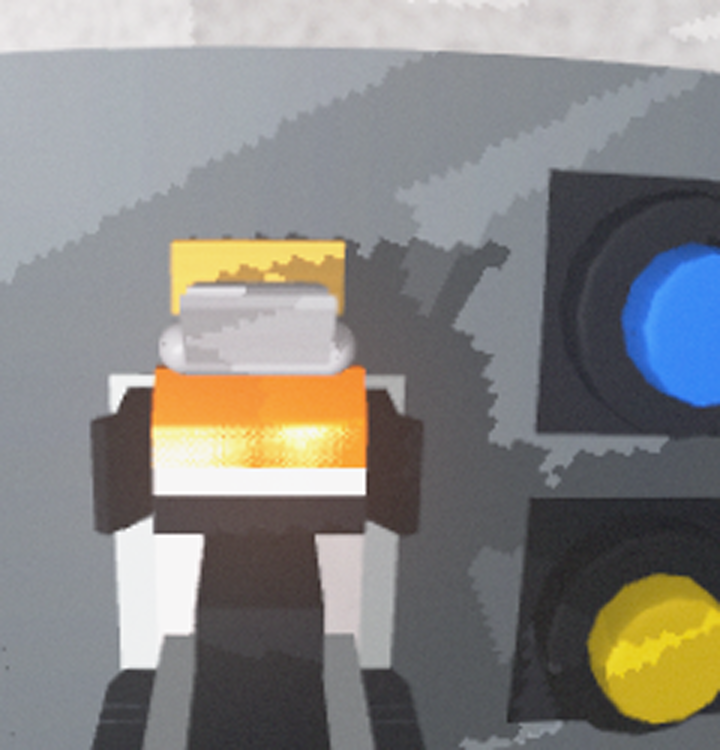

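Call:
drive_tool --rows '[2,0,0,0,0,0,0,4,0,0,0,0,0,0,5.5,0,0,0,0,0,0,5.5,0,0,0,0,0,0]'

```text
clock: 10.3
eef_pos: [568.6, -244.2, 121.7]
tcp_rot: [-1.578, 1.048, 1.995]
contact_force: [-2.0, -1.9, 4.7]
opening: 0.153
```

```bash
python3 st.py; python3 pk.py w9
```

```text
10.3 pos bay [ 1.34 -6.87 31.19] force bay [1.55 2.58 4.49] tq [-0.01  0.09  0.09] open 0.1530185458523818 rotdeg [ 0.1  -0.2  -0.03]
orange rows 160 227
```

View pics/w9c.png

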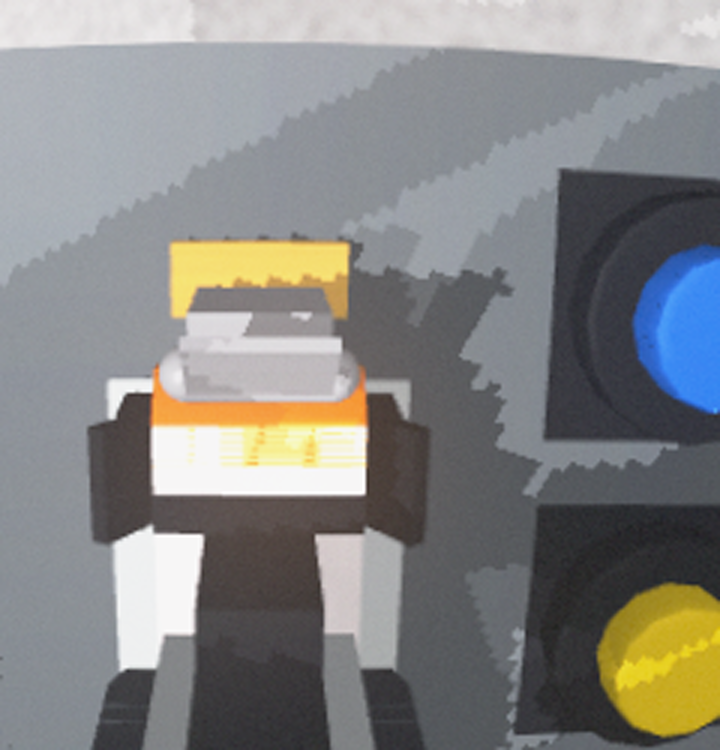

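The nose has snapped over the top chamfer. I'll press a little further to seat the pack fully.

Call:
drive_tool --rows '[1,0,0,0,0,0,0,2,0,0,0,0,0,0,2,0,0,0,0,0,0]'

```text
clock: 10.72
eef_pos: [568.5, -244.2, 121.7]
tcp_rot: [-1.58, 1.049, 1.993]
contact_force: [-2.1, -4.8, 12.1]
opening: 0.15
```

```bash
python3 st.py
```

```text
10.725 pos bay [ 1.35 -6.79 31.1 ] force bay [ 3.08  3.88 12.23] tq [0.18 0.25 0.15] open 0.15015610563716597 rotdeg [ 0.12 -0.24 -0.12]
```

Call:
drive_tool --rows '[2,0,0,0,0,0,0,3.5,0,0,0,0,0,0,3.5,0,0,0,0,0,0]'

```text
clock: 11.1
eef_pos: [568.5, -244.2, 121.6]
tcp_rot: [-1.583, 1.052, 1.99]
contact_force: [-2.8, -8.7, 18.9]
opening: 0.158
```

```bash
python3 st.py
```

```text
11.1 pos bay [ 1.31 -6.8  31.06] force bay [ 3.6   6.15 19.77] tq [0.42 0.67 0.32] open 0.15764406971447473 rotdeg [ 0.16 -0.32 -0.27]
```

Call:
drive_tool --rows '[0,0,0,0,0,0,0,-0.5,0,0,0,0,0,45,-0.5,0,0,0,0,0,45,-0.5,0,0,0,0,0,45,-0.5,0,0,0,0,0,45,-15,0,0,0,0,0,45,-45,0,0,0,0,0,45,-90,0,0,0,0,0,45,-110,0,0,0,0,0,45,-110,0,0,0,0,0,45]'

```text
clock: 12.35
eef_pos: [591.7, -295.4, 219.2]
tcp_rot: [-1.588, 1.055, 1.986]
contact_force: [-0.5, 0.0, -0.6]
opening: 0.452
```

```bash
python3 st.py; python3 - <<'E'
from h import *
T=toolT();np.save('T10.npy',T)
w=grab_frame('wrist');save('w10',w);s=grab_frame('scene');save('s10c',s,(95,225,285,415),4)
E
```

```text
12.35 pos bay [  1.44  -6.51 143.68] force bay [-0.11  0.49 -0.67] tq [-0.28 -0.11  0.04] open 0.4518376340831118 rotdeg [ 0.19 -0.44 -0.47]
```

View pics/w10.png

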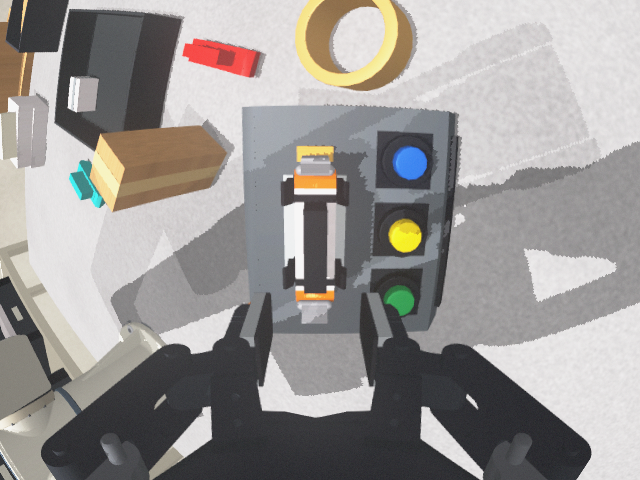

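View pics/s10c.png

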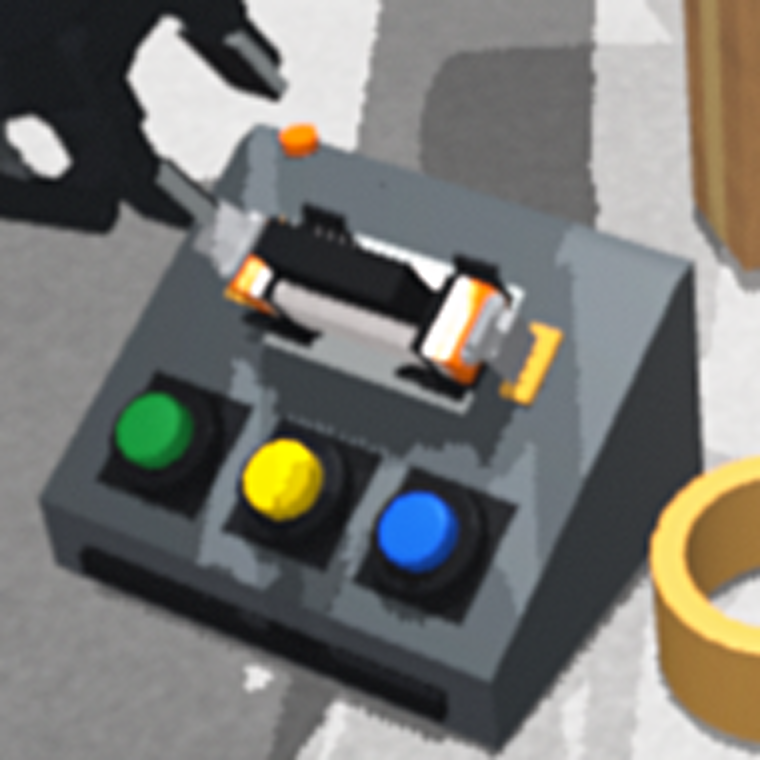

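The pack sits between both clip noses. I'll check its depth numerically and plan the green key.

```bash
python3 - <<'E'
from h import *
from scipy.optimize import least_squares
np.set_printoptions(precision=2,suppress=True)
T=np.load('T10.npy');im=rd('w10');F=np.load('Fw.npy')
save('w10c',im,(270,130,450,330),4)
for y,n in ((58,'g'),(0,'y'),(-58,'b')): print(n,proj('wrist',(F@[-72,y,12,1])[:3],T))
for lift in (0,3):
  print('lift',lift)
  for p in [(0,-47,24),(0,-30,50),(-8,-30,50),(8,-30,50),(0,30,50),(-8,30,50),(8,30,50),(0,47,24)]:
    print(p,proj('wrist',(F@[p[0],p[1],p[2]+lift,1])[:3],T))
for n,y in (('g',58),('y',0),('b',-58)): print(n,delta(goal(F,(-72,y,42)),T))
E
```

```text
g [400.34 301.74]
y [406.37 236.29]
b [410.9  163.03]
lift 0
(0, -47, 24) [315.68 178.21]
(0, -30, 50) [315.95 209.78]
(-8, -30, 50) [328.19 209.8 ]
(8, -30, 50) [303.71 209.78]
(0, 30, 50) [315.7  292.87]
(-8, 30, 50) [327.03 292.84]
(8, 30, 50) [304.37 292.87]
(0, 47, 24) [315.37 297.72]
lift 3
(0, -47, 24) [315.72 178.83]
(0, -30, 50) [315.99 210.85]
(-8, -30, 50) [328.38 210.87]
(8, -30, 50) [303.6  210.85]
(0, 30, 50) [315.74 294.75]
(-8, 30, 50) [327.18 294.72]
(8, 30, 50) [304.29 294.75]
(0, 47, 24) [315.4  299.44]
g [101.78  72.39  65.53   0.19  -0.44  -0.47]
y [102.22  72.58   7.53   0.19  -0.44  -0.47]
b [102.67  72.76 -50.47   0.19  -0.44  -0.47]
```

View pics/w10c.png

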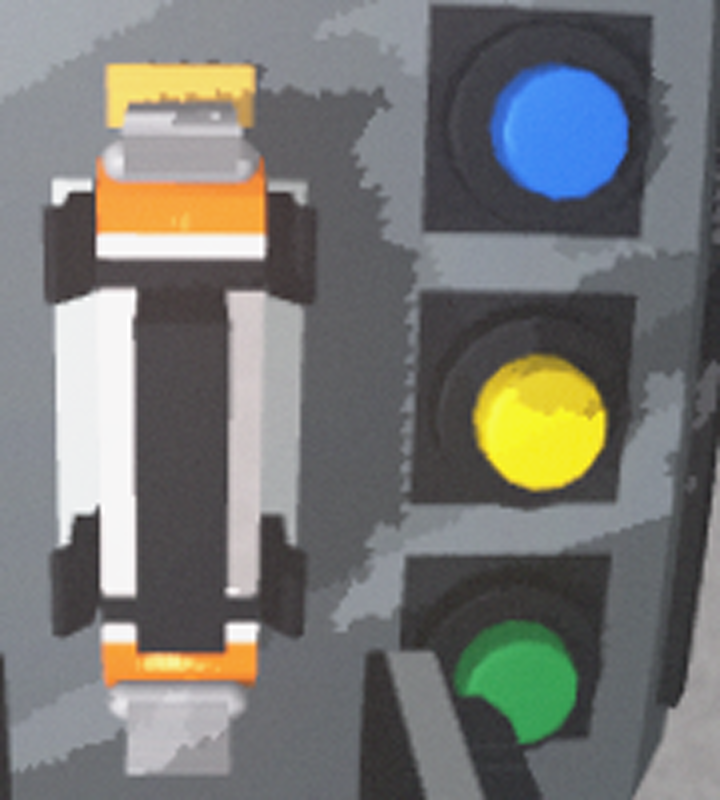

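Pack confirmed fully home: the rib-end rows match the home prediction and not a 3 mm lift. Now I'll shut the fingers and go over the green key.

Call:
drive_tool --rows '[0,36,33,0.2,-0.4,-0.5,0,0,72.4,65.5,0.2,-0.4,-0.5,0,30,72.4,65.5,0.2,-0.4,-0.5,0,70,72.4,65.5,0.2,-0.4,-0.5,0,100,72.4,65.5,0.2,-0.4,-0.5,0,101.8,72.4,65.5,0.2,-0.4,-0.5,0,101.8,72.4,65.5,0.2,-0.4,-0.5,0,101.8,72.4,65.5,0.2,-0.4,-0.5,0]' --newtons 40

```text
clock: 13.45
eef_pos: [537.5, -333.0, 93.2]
tcp_rot: [-1.569, 1.045, 2.003]
contact_force: [-0.2, -0.0, 0.5]
opening: 0.0
```

```bash
python3 st.py; python3 - <<'E'
from h import *
w=grab_frame('wrist');save('w11',w);save('s11c',grab_frame('scene'),(60,180,285,415),3)
print(delta(goal(np.load('Fw.npy'),(-72,58,14))))
E
```

```text
13.45 pos bay [-71.53  58.37  40.32] force bay [0.34 0.2  0.42] tq [-0.21 -0.1  -0.01] open 0.00011477833848281856 rotdeg [-0.03  0.04  0.13]
[26.03  0.6  -0.53 -0.04  0.05  0.15]
```

View pics/s11c.png

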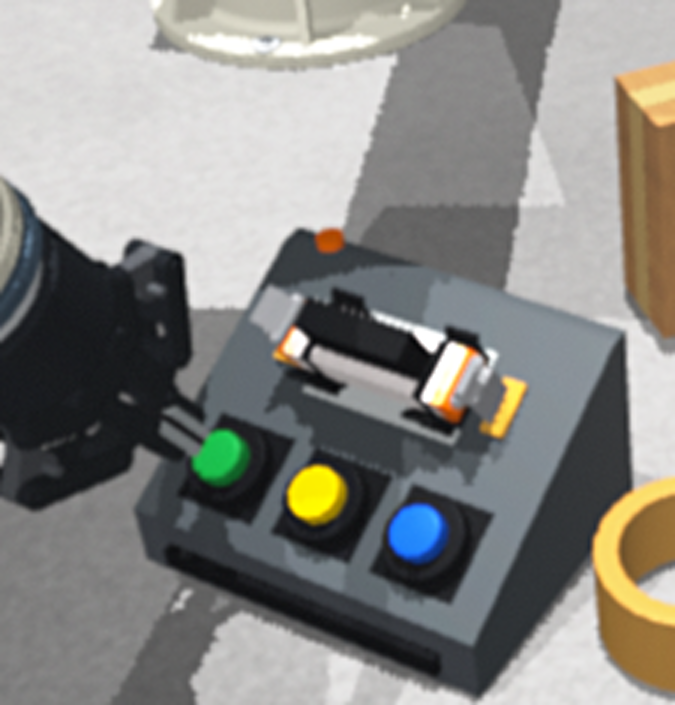

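View pics/w11.png

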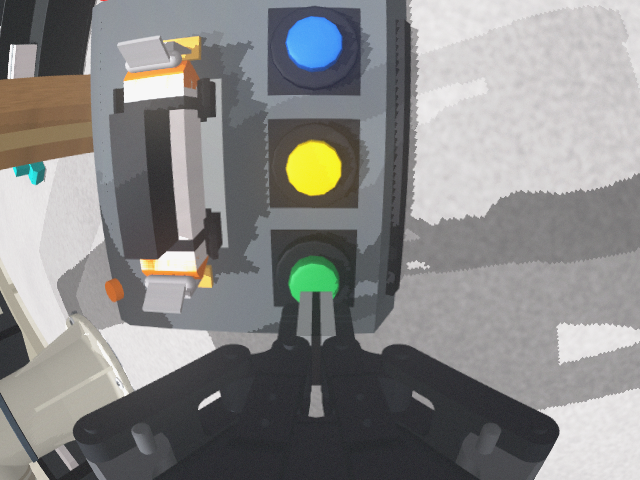

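Call:
drive_tool --rows '[12,0.6,-0.5,0,0,0.1,0,24,0.6,-0.5,0,0,0.1,0,29,0.6,-0.5,0,0,0.1,0,32,0.6,-0.5,0,0,0.1,0,35,0.6,-0.5,0,0,0.1,0,35,0.6,-0.5,0,0,0.1,0,35,0.6,-0.5,0,0,0.1,0]'

```text
clock: 14.42
eef_pos: [531.7, -319.4, 66.6]
tcp_rot: [-1.572, 1.05, 2.0]
contact_force: [-2.1, -9.5, 28.1]
opening: -0.001
```

```bash
python3 st.py
```

```text
14.425 pos bay [-72.06  57.99   9.88] force bay [ 7.35  5.91 28.17] tq [0.7  1.23 0.54] open -0.0008273118612366478 rotdeg [ 0.02 -0.03 -0.17]
```

```bash
python3 - <<'E'
from h import *
w=grab_frame('wrist');save('w12c',w,(220,130,420,330),4);save('s12c',grab_frame('scene'),(95,290,235,390),5)
E
```

View pics/w12c.png

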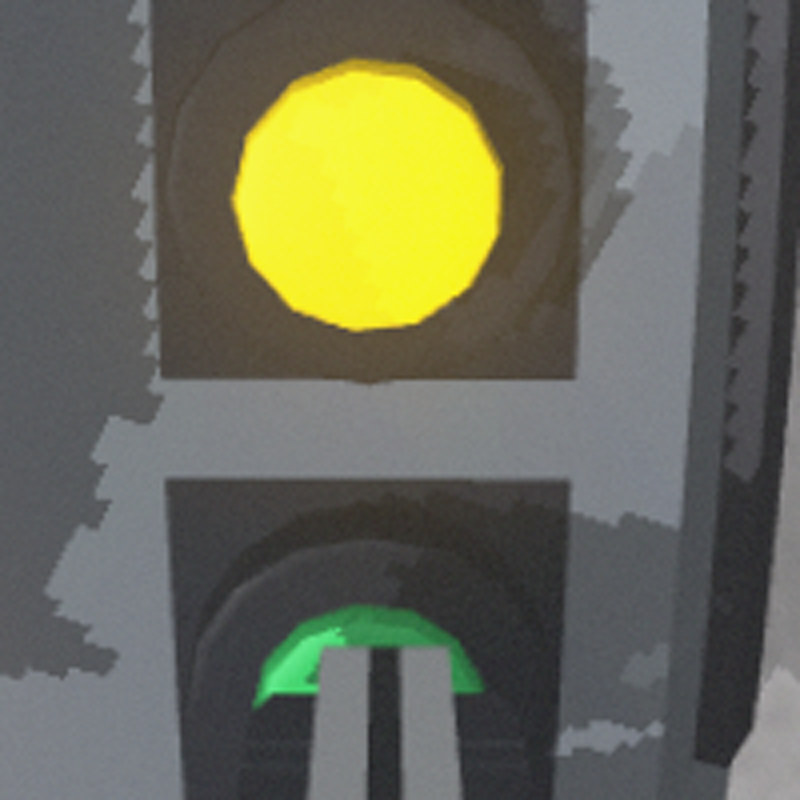

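View pics/s12c.png

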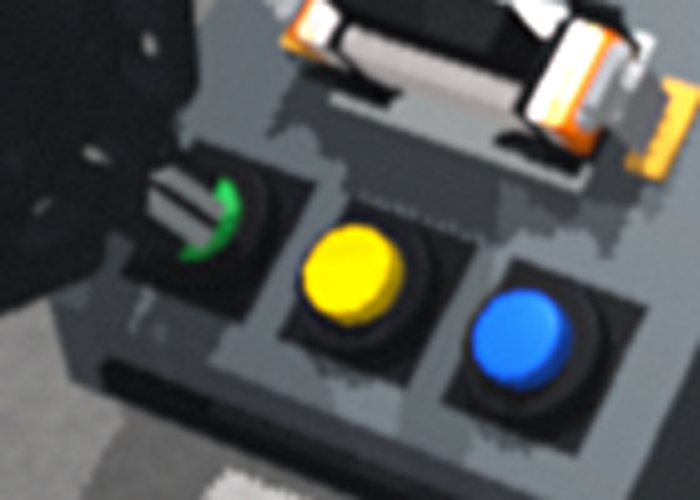

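The green key is down flush with its collar. I'll let it up and go over yellow.

Call:
drive_tool --rows '[-10,0,0,0,0,0,0,-28,0,0,0,0,0,0,-28,0,-20,0,0,0,0,-28,0,-45,0,0,0,0,-28,0,-58,0,0,0,0,-28,0,-58,0,0,0,0,-28,0,-58,0,0,0,0]'

```text
clock: 15.4
eef_pos: [589.8, -307.6, 90.4]
tcp_rot: [-1.57, 1.049, 2.002]
contact_force: [-0.3, -0.8, -0.5]
opening: 0.001
```

```bash
python3 st.py;python3 - <<'E'
from h import *
print(delta(goal(np.load('Fw.npy'),(-72,0,9.9))))
save('s13c',grab_frame('scene'),(95,290,235,390),5)
E
```

```text
15.4 pos bay [-71.84   0.29  37.3 ] force bay [-0.73  0.63 -0.18] tq [-0.23 -0.09  0.01] open 0.0013654741119081108 rotdeg [ 0.02  0.02 -0.13]
[ 2.74e+01  1.00e-01 -3.00e-01  2.00e-02  2.00e-02 -1.30e-01]
```

View pics/s13c.png

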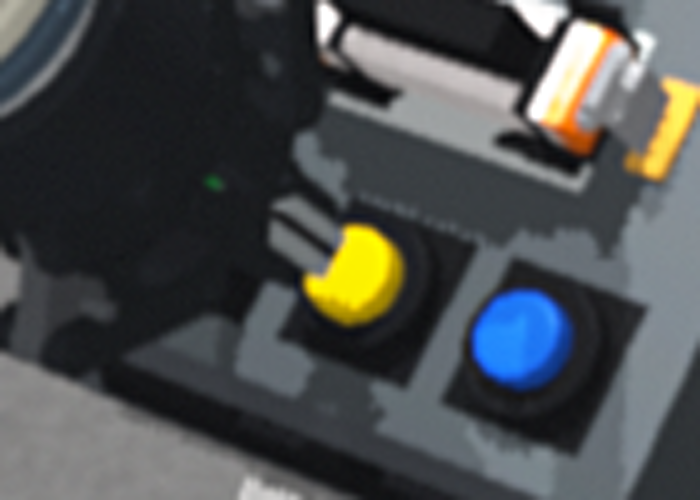

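Call:
drive_tool --rows '[12,0,-0.3,0,0,0,0,20,0,-0.3,0,0,0,0,25,0,-0.3,0,0,0,0,30,0,-0.3,0,0,0,0,31,0,-0.3,0,0,0,0,31,0,-0.3,0,0,0,0,31,0,-0.3,0,0,0,0]'

```text
clock: 16.32
eef_pos: [583.8, -295.5, 66.8]
tcp_rot: [-1.572, 1.052, 2.001]
contact_force: [-4.2, -7.8, 20.9]
opening: 0.004
```

```bash
python3 st.py;python3 - <<'E'
from h import *
save('s14c',grab_frame('scene'),(95,290,235,390),5)
E
```

```text
16.325 pos bay [-71.99   0.72  10.1 ] force bay [ 5.83  7.12 20.79] tq [0.29 1.31 0.69] open 0.0039766864647331835 rotdeg [ 0.03 -0.03 -0.28]
```

View pics/s14c.png

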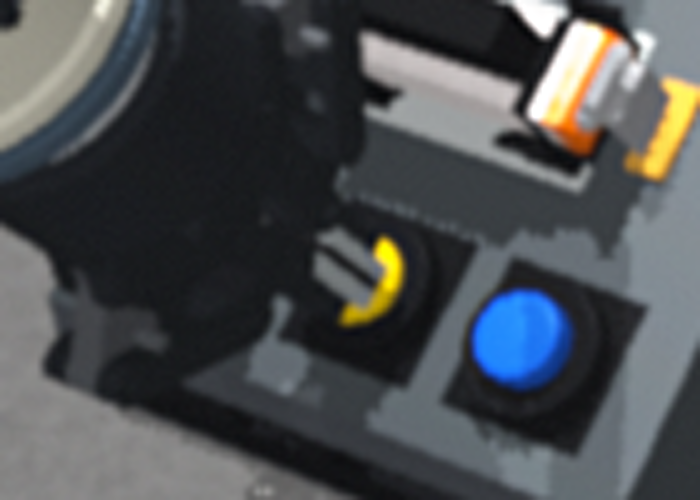

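Yellow is fully down (21 N at the same stop depth as green). I'll release it and go over blue.

Call:
drive_tool --rows '[-10,0,0,0,0,0,0,-28,0,0,0,0,0,0,-28,0,-20,0,0,0,0,-28,0,-45,0,0,0,0,-28,0,-58.7,0,0,0.2,0,-28,0,-58.7,0,0,0.2,0,-28,0,-58.7,0,0,0.2,0]'

```text
clock: 17.25
eef_pos: [642.4, -283.6, 90.8]
tcp_rot: [-1.571, 1.055, 2.002]
contact_force: [-0.6, 0.4, -0.1]
opening: -0.0
```

```bash
python3 st.py;python3 - <<'E'
from h import *
print(delta(goal(np.load('Fw.npy'),(-72,-58,10))))
E
```

```text
17.25 pos bay [-71.77 -57.54  37.68] force bay [ 0.51  0.42 -0.4 ] tq [-0.23 -0.09  0.01] open -0.0003066622301056338 rotdeg [ 0.02  0.02 -0.45]
[ 2.768e+01  1.000e-02 -4.700e-01  2.000e-02  2.000e-02 -4.500e-01]
```

Call:
drive_tool --rows '[12,0,-0.5,0,0,-0.4,0,20,0,-0.5,0,0,-0.4,0,25,0,-0.5,0,0,-0.4,0,30,0,-0.5,0,0,-0.4,0,31.3,0,-0.5,0,0,-0.4,0,31.3,0,-0.5,0,0,-0.4,0,31.3,0,-0.5,0,0,-0.4,0]'

```text
clock: 18.12
eef_pos: [636.6, -271.4, 66.9]
tcp_rot: [-1.572, 1.051, 2.001]
contact_force: [-5.6, -8.8, 19.7]
opening: -0.001
```

```bash
python3 st.py;python3 - <<'E'
from h import *
save('s15c',grab_frame('scene'),(95,290,235,390),5)
E
```

```text
18.125 pos bay [-72.08 -57.38  10.21] force bay [ 4.9   8.75 19.91] tq [0.11 1.28 0.67] open -0.0013099653698940927 rotdeg [ 0.04 -0.02 -0.21]
```

View pics/s15c.png

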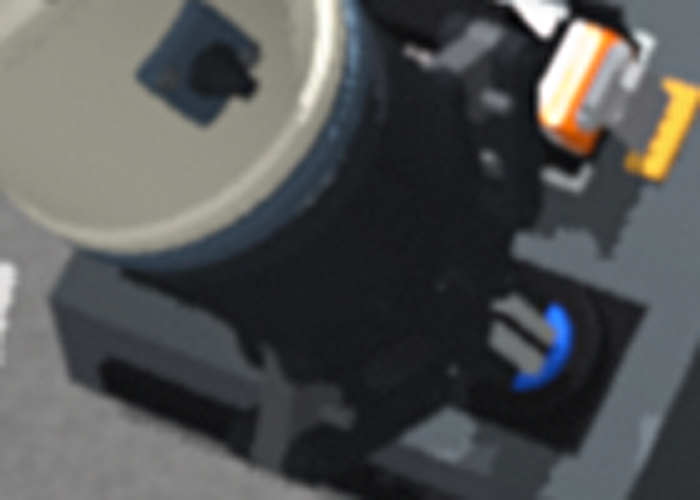

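Blue is down. I'll retreat squarely and take the final look.

Call:
drive_tool --rows '[-10,0,0,0,0,0,0,-40,0,0,0,0,0,0,-90,0,10,0,0,0,0,-130,-20,30,0,0,0,0,-150,-40,50,0,0,0,0,-150,-40,50,0,0,0,0,-150,-40,50,0,0,0,0,-150,-40,50,0,0,0,0]'

```text
clock: 19.18
eef_pos: [607.9, -327.8, 215.1]
tcp_rot: [-1.57, 1.049, 2.003]
contact_force: [-0.5, -0.2, -0.3]
opening: -0.0
```

```bash
python3 st.py;python3 - <<'E'
from h import *
np.set_printoptions(precision=1,suppress=True)
T=toolT();F=np.load('Fw.npy')
save('w16',grab_frame('wrist'));save('s16',grab_frame('scene'))
for p in [(0,-30,50),(0,30,50),(-72,58,12),(-72,0,12),(-72,-58,12)]: print(p,proj('wrist',(F@[*p,1])[:3],T))
E
```

```text
19.175 pos bay [-31.91  -7.69 158.24] force bay [-0.17  0.53 -0.28] tq [-0.25 -0.1  -0.01] open -0.0004248105426775977 rotdeg [ 0.04  0.05 -0.1 ]
(0, -30, 50) [268.7 205.6]
(0, 30, 50) [271.9 284.2]
(-72, 58, 12) [360.8 294.6]
(-72, 0, 12) [363.8 230.8]
(-72, -58, 12) [366.1 159.8]
```

View pics/w16.png

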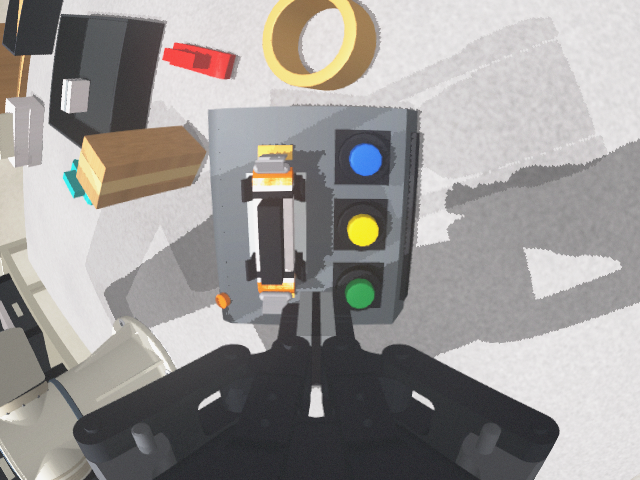

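View pics/s16.png

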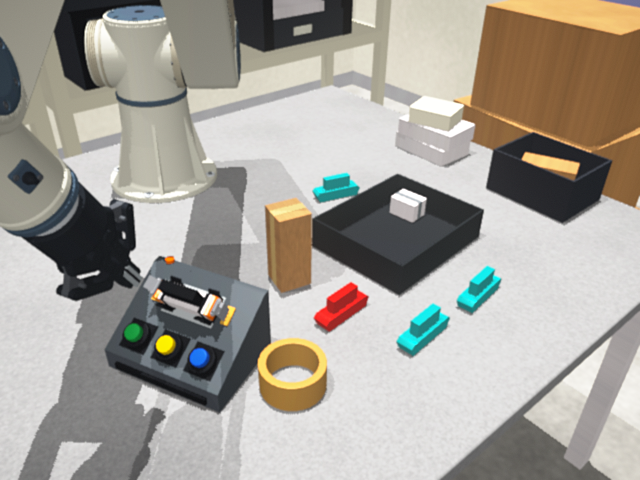

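The final views show the pack home in its clips and all three keys up. The tall carton, spares and tape are at the same pixels as at the start, and the robot is touching nothing.

```bash
python3 -c "
from rig import sign_off
print(sign_off())"
```

```text
the job is handed in; nothing more can be done
None
```

The pack is home in its clips, and the green, yellow and blue keys were each pressed fully down and let up, in that order. I handed the job in at about 19 s.

- **Pack:** I pressed it in until it stopped against the rests; at about 20 N it moved no further. After release, the wrist view matched the home position (rib end at row 292.5, against 292.9 predicted and 294.8 if it were 3 mm high), with both clip noses over the ends.
- **Keys:** all three stopped at the same depth, under 28, 21 and 20 N. The views show each one sunk into its collar and all three up again at the end.
- **Other items:** in the last scene view the tall carton, the spares and the tape are at their starting pixels. The gripper was clear, with contact force near zero.

**What disagreed:**
- During insertion the pack slid about 7 mm along the jaws, cause not found. I saw it in the wrist view, re-centred the pack and then pressed it home.
- The bay position from the fixed cameras was about 3.5 mm off the wrist camera's; I used the wrist's.
- The fingertips seem to reach about 4 mm beyond the stated TCP.
- The small orange lamp on the terminal stayed orange, and I took no meaning from it.

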